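Gang up bridge blanks in the jig

ROBOT

A 6-joint arm with a two-finger parallel gripper is mounted at the origin on a cart in front of the work surface, level with it; the furniture and walls round the work are solid. World frame = base frame: x ahead of the robot, y to its left, z up, the work surface at z = 0. Lengths are in m, angles in rad, forces in N, time in s.
With the tool pointing down it reaches from about 0.35 to 0.975 m from the base axis. Payload 4.9 kg.
Tool frame: the origin (TCP) lies at the very end of the fingers, on their centre line; the grasp point (between the pads) lies 19 mm behind it; z points along the fingers, y is the line along which they close (so a half turn about z gives the same grasp; the last joint's range is limited). The gripper opens to 85 mm and grips with 20 to 120 N. Pads are 22 mm wide; open, the fingers measure 114 mm over their backs; the gripper's body (76 mm by 85 mm) begins 54 mm behind the grasp point. The pads swing forward as they close: fully open they stand 13 mm farther back than shut.
Start: joints at [1.109, 0.053, 1.613, -0, 1.476, -0.119], TCP at [0.21, 0.589, 0.196] pointing down, gripper open.
Joint ranges: [-3.01, 3.01], [-1.01, 2.22], [0.06, 2.58], [-1.02, 4.17], [0.09, 2.62], [-3.14, 3.14]. Speed limits (rad/s): [2.57, 2.57, 3.14, 3.14, 3.14, 3.14].

INTERFACE

Orientations are given as a unit quaternion [w, x, y, z].
In Python, from plant import state, optics, ticket, nets gives the robot as it stands. The module is installed in compiled form; this text tells all that it offers.
- The arm moves only by the shell command python3 -m inch 'ROWS' [OPENING]. ROWS is JSON, a list of rows, each an object of numbers: "dx", "dy", "dz": the shift along the tool's x, y, z as a fraction of full scale; "rx", "ry", "rz": the turn, a rotation vector about the tool's x, y, z as a fraction of full scale. In form: [{"dx": .., "dy": .., "dz": .., "rx": .., "ry": .., "rz": ..}, ...]. A call has 1 to 5 rows; each row is the pose to reach, as a shift and turn from the pose commanded when the call began, along the tool's axes at that moment; what a row does not reach only later rows make up. Full scale, the value 1, is 0.8 m for a shift and 1.5 rad for a turn. A row lasts 1/10 s, in which the tool goes at most 50 mm and 8.59 degrees, less where a joint would pass 70% of its speed; a pose out of reach is approached as far as the arm can. A call with a number of a shift or a turn outside -1 to 1 is refused whole. A call with a gripper value outside its range is refused whole. OPENING is the opening, from -1 (shut) to 1 (fully open), set as the call begins (- or left out, the last holds). The fingers move at their own pace and stop on an object; the grip force is fixed at half the most. Time passes only in rows, so rows that repeat a pose let the fingers close. It gives the time, the measured TCP pose, the force, the opening and the grip force at its end, in the units of the state.
- state(): the state, without advancing time (a new reading comes with each control period).
- optics.grab_frame(name): name is "scene" or "top"; returns the picture (420x560x3 uint8, red, green, blue); there is no depth.
- optics.camera_info(name): a dict with "fx", "fy", "cx", "cy" (pixels), "k1" (the pictures are not rectified: a ray, as slopes to the right and down, at radius r is drawn at 1 + k1 r^2 times it, then the intrinsics apply), "R" (3x3) and "t" (3): a world point X has camera coordinates R X + t. Camera axes: x right, y down, z forward; pixel columns grow to the right and rows downward; lengths in m; the calibration is good to about 2 mm. A picture is of the moment at which its call begins. camera_info takes no time and is no camera call.
- ticket.job_done(): hands the job in; it is judged then, once.
Trained networks look in the newest picture that a camera, given by its name, has taken for a name from the list of things; names that differ only in an ending like _2 or _b are one class to them, and where a whole thing is asked for, a point or a joint stands for the part that bears it (a point fixed in the world has none). Each returns a list of dicts, best first, with "confidence" (0 to 1); they miss things now and then, are a little off and sometimes report something else, mostly with a low value. They report only what shows in the picture. A call takes as long as a camera call. They do not tell look-alikes from the thing itself.
- nets.boxes_of(camera, name): "bbox" ([centre column, centre row, width, height] in pixels, round what is visible of it).
- nets.outline_of(camera, name): "pixels" (420x560 bool, what is visible of it) and "bbox" ([centre column, centre row, width, height] in pixels, round what is visible of it).
The state is a dict: "time": time; "joint_pos": joint angles; "joint_vel": joint speeds; "joint_efforts": joint torques, N m; "tool_pos": TCP position; "tool_rot": TCP orientation; "contact_force": force on the tool from outside, world axes, zero at the start; "ft_torque": the same for the moment, N m; "gripper_width": opening from 0.0 (shut) to 1.0 (fully open); "grasp_force": force on a finger pad.
Only numpy, scipy, OpenCV 4.12 (cv2) and the standard library are available. Lean on these libraries where they do the work, as an engineer would, in place of code of your own. Each camera call takes 0.05 s, during which the arm holds its last target. There are 200 camera calls.

TASK

Get the ganging jig ready to plane the black bridge blanks together: throw the red hold-down lever right back and, pressing the red button, slide the stop out until it clicks into the last hole. Lay all the bridge blanks on the bench flat in the bed, across it from side strip to side strip, and only then press the button again and slide the stop in until it clicks into the hole that closes the blanks up side by side against the fence; last, lower the lever so that its foot rests on the blank at the fence. Do not disturb the yellow bottle or the pale offcut.

Things in the scene. Friction and masses are not known exactly. Their poses are not given: they have to be found in the camera images.
- gang_jig: Fixed plywood jig (228 x 400 x 12 mm) with a bed for blanks. Origin: bench level under the middle of the dark fence's inner face; y runs along the bed away from the fence, x across it away from the robot. Bed floor at z = 12 mm, 170 mm wide between side strips (x = +/-85 mm, tops at z = 22 mm); fence at y = 0, top 28 mm. The lever is at x = 65, a holed tube carries the stop at x = -106 mm.
- stop (a joint): Sliding stop, m: clear opening between fence and stop face (0 to 0.278), growing along jig +y. Nine holes: the button pops out at openings 0.0335, 0.0635, 0.0935 ... 0.2735 (each +/-2.5 mm play), i.e. 3.5 mm more than 1, 2, 3 ... blanks side by side. 0.2735 is the last hole. Slides with about 2 N. May start between holes.
- button (a joint): Red button on the robot's side (jig -x) of the sleeve, m pressed: 0 = out, its catch in a hole, stop locked both ways; 0.0045 or more = catch clear of the holes (it stays there between holes); 0.007 = fully in. Spring 2.3 N at first, 5.4 N fully in. Let go within 2.5 mm of a hole, it pops out.
- stop_grip (a point): Centre of the stop's blue sleeve at button height (59 mm above the bench). Sleeve 36 mm in jig x, 46 mm in y, top 15 mm above this point; 43 mm across with the button out, 36 mm pressed. Button pad 26 x 22 mm (y, z), level with this point. Gripped from above with the fingers closing along jig x, the button is pressed and the stop slides. Clear beside it down to 29 mm above the bench.
- stop_face (a point): Middle of the face of the aluminium stop bar that looks at the fence, 17 mm above the bench. The bar spans the bed, 14 mm thick, top 29 mm above the bench. Axes as the jig's.
- lever (a joint): Red hold-down lever, rad: 0 = level over the bed, rubber foot on a blank lying against the fence; -0.12 = foot lower, on an empty bed; grows as it is raised; 1.9 = thrown right back past upright, where its weight keeps it. Let go between, it falls to one side or the other (balance near 1.5).
- lever_hinge (a point): Hinge axis of the lever (along jig x), 26 mm behind the fence face, 56 mm above the bench.
- lever_knob (a point): Centre of the black knob at the lever's end: a round bar along jig x, 26 mm long, 18 mm diameter, 106 mm from the hinge axis; at joint 0 it is 105 mm along jig +y from the hinge and 14 mm above it. Can be pinched end to end (fingers closing along jig x) and carried round the hinge in an arc.
- blank_1_mid (a point): Centre of bridge blank 1, a flat black bar 30 x 160 x 10 mm (its y along the length, z up; 5 mm above what it lies on), 50 to 100 g. Two to four blanks are present; None if absent.
- blank_2_mid (a point): Centre of bridge blank 2, a flat black bar 30 x 160 x 10 mm (its y along the length, z up; 5 mm above what it lies on), 50 to 100 g. Two to four blanks are present; None if absent.
- blank_3_mid (a point): Centre of bridge blank 3, a flat black bar 30 x 160 x 10 mm (its y along the length, z up; 5 mm above what it lies on), 50 to 100 g. Two to four blanks are present; None if absent.
- blank_4_mid (a point): Centre of bridge blank 4, a flat black bar 30 x 160 x 10 mm (its y along the length, z up; 5 mm above what it lies on), 50 to 100 g. Two to four blanks are present; None if absent.
- yellow_bottle: Bystander: yellow glue bottle with black cap, 54 mm diameter, 124 mm tall; origin at its base.
- dowel: Bystander: pale square offcut of wood, 16 x 130 x 12 mm; origin at the middle of its underside. Not a blank.
Mind the look-alikes: they are no part of the job. What is shaped like the part that bears blank_1_mid but orange is not meant.

How it is judged:
By the outcome, as a careful person would: the job done as asked, in the order asked, and still so for the second after the job is handed in, with the robot touching nothing.
Of blank_1, blank_2, blank_3, blank_4 only 2 to 4 are there at a start; the rules pass over those that are not, and their reading is None.
At some moment in a run one of blank_1, blank_2, blank_3, blank_4 may be knocked a few centimetres aside while the robot is not near it.
Once in a run the grip may slacken for a moment while it holds something.
It also fails if it takes over 210 s, if anything falls off the work surface, if the arm or the gripper's body presses on something with over 40 N, if the wrist force passes 120 N, or if a joint passes its speed limit or range.

## Working session

There is one attempt and no reset: what is moved stays moved. The work goes in short steps, Python scripts to look and compute and a shell command to move; the robot and the scene stay as the last step left them, time stands still between calls to the robot, and variables do not carry over. Pictures are saved under pics/ and viewed, at most 14 in all, crops included, and the job is handed in when it is done.

```bash
mkdir -p pics; cat > h.py <<'E'
import numpy as np, cv2
from plant import state, optics, ticket, nets
from scipy.spatial.transform import Rotation as Ro
def info(n):
    c=optics.camera_info(n); return c,np.array(c["R"]),np.array(c["t"])
def proj(n,X):
    c,R,t=info(n); p=np.atleast_2d(X)@R.T+t; s=p[:,:2]/p[:,2:]; s=s*(1+c["k1"]*(s**2).sum(1,keepdims=True))
    return s*[c["fx"],c["fy"]]+[c["cx"],c["cy"]]
def ray(n,uv):
    c,R,t=info(n); d=(np.atleast_2d(uv).astype(float)-[c["cx"],c["cy"]])/[c["fx"],c["fy"]]; s=d.copy()
    for _ in range(20): s=d/(1+c["k1"]*(s**2).sum(1,keepdims=True))
    v=np.c_[s,np.ones(len(s))]@R; return -R.T@t, v
def onz(n,uv,z):
    o,v=ray(n,uv); return o+v*((z-o[2])/v[:,2:])
def tri(n1,u1,n2,u2):
    o1,v1=ray(n1,u1);o2,v2=ray(n2,u2);v1=v1[0];v2=v2[0]
    s=np.linalg.lstsq(np.c_[v1,-v2],o2-o1,rcond=None)[0]; a=o1+s[0]*v1;b=o2+s[1]*v2
    return (a+b)/2,np.linalg.norm(a-b)
def save(n,f,crop=None,k=1):
    im=optics.grab_frame(n)[:,:,::-1]
    if crop: im=im[crop[1]:crop[3],crop[0]:crop[2]]
    cv2.imwrite("pics/"+f,cv2.resize(im,None,fx=k,fy=k,interpolation=cv2.INTER_CUBIC))
def pose():
    s=state(); q=s["tool_rot"]; return np.array(s["tool_pos"]),Ro.from_quat([q[1],q[2],q[3],q[0]])
E
python3 - <<'E'
from h import *
np.set_printoptions(precision=4,suppress=True)
for n in("scene","top"):
    save(n,n+"0.png"); c,R,t=info(n); print(n,c["fx"],c["cx"],c["cy"],c["k1"],-R.T@t,R.tolist())
s=state(); print(s); print(pose()[1].as_matrix())
E
```

```text
scene 497.58869609275763 277.39032983821426 211.30387279962665 -0.10090808270347366 [-0.1582 -1.059   0.8261] [[0.7272108097914624, -0.6862790399638847, -0.013620478284350502], [-0.3800122720773834, -0.3859942053907286, -0.8405945196557999], [0.5716249742558756, 0.6164653702447764, -0.5414936159327649]]
top 479.788919408754 280.83645297197666 205.29028466688342 -0.11976999228100564 [ 0.4436 -0.213   1.1885] [[0.007418710978070145, -0.9997473682235428, -0.021217032250617555], [-0.9860967945622351, -0.0037917677346729693, -0.1661286677594548], [0.1660062483206849, 0.02215450806373677, -0.9858758052061857]]
{'time': 0.1, 'joint_pos': array([ 1.109 ,  0.0533,  1.6142,  0.    ,  1.476 , -0.119 ]), 'joint_vel': array([-0.0001, -0.0024, -0.0024,  0.001 , -0.0017, -0.0005]), 'joint_efforts': array([  0.0001, -39.4901, -37.1365,  -0.0001,   0.0039,   0.    ]), 'tool_pos': array([0.2098, 0.5881, 0.195 ]), 'tool_rot': array([-0.0003,  0.1706,  0.9853, -0.0009]), 'contact_force': array([-0.0654,  0.8564, -0.1727]), 'ft_torque': array([-0.0107, -0.0304,  0.0201]), 'grasp_force': 0.0, 'gripper_width': 0.9961137054490419}
[[-0.9418  0.3361 -0.0009]
 [ 0.3361  0.9418 -0.0017]
 [ 0.0002 -0.0019 -1.    ]]
```

View pics/scene0.png

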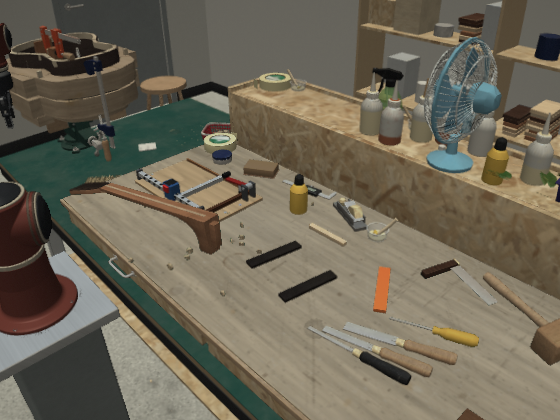

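View pics/top0.png

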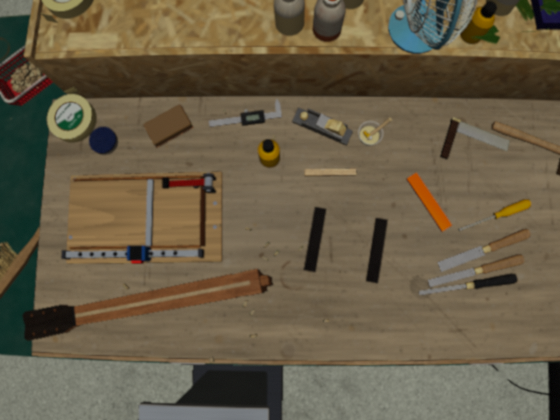

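The top view shows the jig at cols 65–222, rows 172–262: dark fence at col ~203, bar at col ~150, sleeve and button at (137,254), lever at (165–215,183). Two black blanks lie at (315,239) and (376,250). The orange bar at (430,202) is the look-alike, and the pale offcut is at (330,172). I'll confirm with crops and measure.

```bash
python3 - <<'E'
from h import *
np.set_printoptions(precision=4,suppress=True)
a=optics.grab_frame("top")[:,:,::-1]; b=optics.grab_frame("scene")[:,:,::-1]
A=cv2.resize(a[160:275,55:235],None,fx=4.4,fy=4.4,interpolation=cv2.INTER_CUBIC); cv2.imwrite("pics/jt.png",A[:600,:800])
B=cv2.resize(b[140:305,120:350],None,fx=3.4,fy=3.4,interpolation=cv2.INTER_CUBIC); cv2.imwrite("pics/js.png",B)
for n in("top","scene"):
  for nm in("blank_1_mid","gang_jig","yellow_bottle","dowel"):
    for d in nets.outline_of(n,nm):
        m=d["pixels"].astype(np.uint8); pts=np.argwhere(m)[:,::-1]
        if len(pts)<10: continue
        z={"blank_1_mid":.01,"gang_jig":.012,"yellow_bottle":.06,"dowel":.012}[nm]
        W=onz(n,pts,z)[:,:2].astype(np.float32); r=cv2.minAreaRect(W*1000)
        print(n,nm,round(d["confidence"],2),np.round(d["bbox"]),"med",np.median(W,0),"rect",np.round(r[0],1),np.round(r[1],1),round(r[2],1), "areac",W.mean(0))
E
```

```text
top blank_1_mid 0.86 [431. 202.  45.  56.] med [ 0.6544 -0.5557] rect [ 653.6 -556.4] [159.8  35.5] 31.8 areac [ 0.654  -0.5561]
top blank_1_mid 0.61 [140. 220. 159.  89.] med [0.6077 0.1565] rect [610.2 165.5] [229.3 412.2] 1.2 areac [0.6087 0.158 ]
top blank_1_mid 0.59 [314. 240.  23.  63.] med [ 0.5558 -0.2689] rect [ 557.5 -269.3] [ 30.6 160.8] 79.9 areac [ 0.5566 -0.2692]
top gang_jig 0.65 [140. 219. 166.  92.] med [0.607 0.156] rect [611.1 166.7] [233.  416.3] 0.9 areac [0.6081 0.1576]
top gang_jig 0.38 [139. 222.  26.  81.] med [0.5526 0.1494] rect [602.  164.3] [ 63.6 213.7] 88.7 areac [0.5753 0.1548]
top yellow_bottle 0.71 [269. 152.  22.  29.] med [ 0.7627 -0.1558] rect [ 762.9 -155.3] [70.8 53.8] 0.5 areac [ 0.7631 -0.1563]
top dowel 0.6 [331. 174.  51.   9.] med [ 0.7271 -0.3071] rect [ 725.9 -308.5] [ 18.1 128.6] 0.2 areac [ 0.727 -0.308]
top dowel 0.27 [141. 220. 161.  96.] med [0.6072 0.156 ] rect [609.6 167.2] [229.3 411.5] 1.1 areac [0.6081 0.1574]
scene blank_1_mid 0.9 [382. 288.  22.  42.] med [ 0.6423 -0.5642] rect [ 648.  -560.2] [171.3  31.8] 33.3 areac [ 0.6443 -0.5627]
scene blank_1_mid 0.77 [273. 254.  52.  34.] med [ 0.549 -0.277] rect [ 552.6 -276.8] [ 40.  163.6] 79.6 areac [ 0.5504 -0.277 ]
scene gang_jig 0.71 [198. 190. 125.  56.] med [0.6163 0.1523] rect [624.2 183.8] [253.9 491.2] 13.1 areac [0.6171 0.1539]
scene gang_jig 0.52 [328. 231.  37.  24.] med [ 0.7192 -0.3204] rect [ 719.6 -316.5] [ 31.2 139.7] 0.5 areac [ 0.7192 -0.3188]
scene gang_jig 0.32 [194. 188.  61.  21.] med [0.5735 0.1697] rect [600.8 171.3] [134.1 198.2] 52.2 areac [0.5903 0.1856]
scene yellow_bottle 0.59 [297. 195.  22.  41.] med [ 0.7541 -0.171 ] rect [ 765.8 -159.4] [228.9  60. ] 45.5 areac [ 0.7561 -0.1685]
scene dowel 0.64 [328. 234.  31.  21.] med [ 0.7193 -0.3226] rect [ 719.6 -317.7] [ 27.7 135.2] 0.3 areac [ 0.7193 -0.3212]
```

View pics/jt.png

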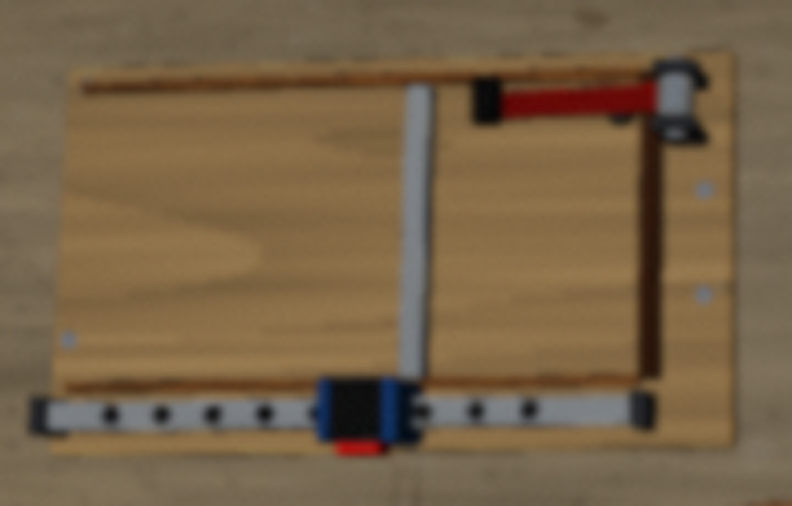

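View pics/js.png

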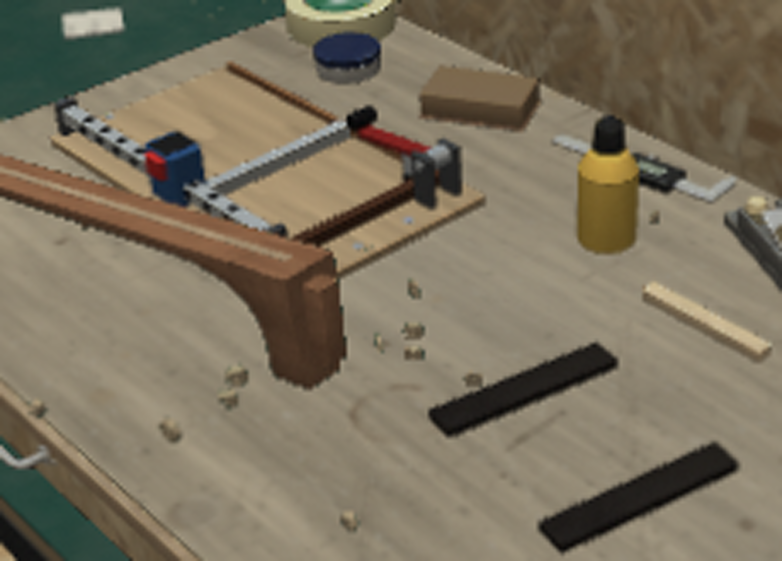

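The jig crop confirms the dark fence at right with the lever hinge at its far end, and the lever down. The stop bar is mid-bed, with the sleeve at crop (360,410). The scene crop shows two flat black blanks, the pale square offcut, and the bottle. The guitar neck lies in front of the jig with its heel near the fence end. Now the 3D points.

```bash
python3 - <<'E'
from h import *
np.set_printoptions(precision=4,suppress=True)
T=lambda x,y:(np.array([x,y])+.5)/4.4+[55,160]-.5
S=lambda x,y:(np.array([x,y])+.5)/3.4+[120,140]-.5
P=dict(plate_TR=((735,55),(483,197)),plate_BL=((50,450),(52,142)),knob=((486,101),(362,118)),sleeveTop=((359,410),(172,143)),button=((360,448),(156,165)),
 necktop=(None,None))
for k,(a,b) in P.items():
    if a: print(k,*tri("top",T(*a),"scene",S(*b)))
print("corners z12",onz("top",[T(68,72),T(735,55),T(733,442),T(50,450)],.012))
print("fence z28",onz("top",[T(641,130),T(640,378)],.028))
print("bar z29 fence side",onz("top",[T(435,90),T(426,378)],.029),"far side",onz("top",[T(407,85),T(399,375)],.029))
print("sleeve top z74",onz("top",[T(318,380),T(403,380),T(318,440),T(403,440),T(359,410)],.074))
print("knob ends z.07",onz("top",[T(474,101),T(500,101),T(487,80),T(487,122)],.07+.009))
print("hinge",onz("top",[T(675,70),T(675,120)],.06))
# blanks by colour
for n in("top","scene"):
    im=optics.grab_frame(n).astype(int); m=((im.max(2)<45)).astype(np.uint8)
    nc,l,st,ce=cv2.connectedComponentsWithStats(m)
    for i in range(1,nc):
        if 250<st[i,4]<2500 and 230<ce[i,0]<480:
            W=onz(n,np.argwhere(l==i)[:,::-1],.01)[:,:2]; r=cv2.minAreaRect((W*1000).astype(np.float32)); print(n,ce[i],st[i,4],W.mean(0),r)
# neck: heel end, top
print("neck heel",tri("top",np.array([265,276]),"scene",S(333,258)))
E
```

```text
plate_TR [ 0.7262 -0.0348  0.0081] 0.0025426236278621784
plate_BL [0.4945 0.3618 0.0008] 0.001136607059102904
knob [0.6893 0.0964 0.0553] 0.0010098905058325332
sleeveTop [0.5153 0.1533 0.0744] 0.0023309311718424258
button [0.4965 0.1568 0.0575] 0.0005192076234784602
corners z12 [[ 0.717   0.3628  0.012 ]
 [ 0.7263 -0.0362  0.012 ]
 [ 0.5048 -0.0411  0.012 ]
 [ 0.4945  0.3561  0.012 ]]
fence z28 [[0.6789 0.0136 0.028 ]
 [0.5388 0.0093 0.028 ]]
bar z29 fence side [[0.7019 0.1333 0.029 ]
 [0.5375 0.1301 0.029 ]] far side [[0.7048 0.1499 0.029 ]
 [0.539  0.1456 0.029 ]]
sleeve top z74 [[0.5321 0.1764 0.074 ]
 [0.5327 0.1293 0.074 ]
 [0.4998 0.1747 0.074 ]
 [0.5005 0.1278 0.074 ]
 [0.5162 0.1528 0.074 ]]
knob ends z.07 [[0.6846 0.0963 0.079 ]
 [0.6846 0.0819 0.079 ]
 [0.6963 0.0897 0.079 ]
 [0.6729 0.0885 0.079 ]]
hinge [[ 0.7063 -0.0103  0.06  ]
 [ 0.6781 -0.0113  0.06  ]]
top [314.5534 239.2045] 665 [ 0.558  -0.2702] ((558.935546875, -270.31658935546875), (26.261856079101562, 155.80123901367188), 80.0306625366211)
top [376.3338 250.086 ] 686 [ 0.5316 -0.4221] ((532.1339721679688, -422.24200439453125), (27.008403778076172, 155.0655059814453), 80.08771514892578)
scene [388.1726  76.1786] 336 [2.0321 0.4217] ((1997.6826171875, 387.74267578125), (390.8846130371094, 149.27467346191406), 42.3021125793457)
scene [273.0189 254.1242] 475 [ 0.5505 -0.2755] ((552.9332885742188, -276.2601623535156), (35.33675765991211, 160.0285186767578), 79.94465637207031)
scene [306.8539 285.8678] 575 [ 0.5233 -0.4271] ((525.6869506835938, -427.3540344238281), (32.95539093017578, 159.68475341796875), 79.9680404663086)
scene [385.8833 368.2729] 557 [ 0.4544 -0.7168] ((453.2320251464844, -713.0194091796875), (30.00025749206543, 112.71397399902344), 10.553178787231445)
neck heel (array([ 0.4655, -0.1553,  0.116 ]), np.float64(0.001385126842358352))
```

```bash
python3 - <<'E'
from h import *
np.set_printoptions(precision=4,suppress=True)
for z in(.06,.1,.116): print(z,"neck upper edge",onz("top",[[262,270],[170,288],[75,307],[40,310]],z)[:,:2].tolist())
S=lambda x,y:(np.array([x,y])+.5)/3.4+[120,140]-.5
# neck far edge in scene: intersect the top-edge plane with scene ray
c,R,t=info("top"); o,v=ray("top",[[262,270],[75,307]]); n=np.cross(v[0],v[1])
for p in ([100,178],[20,160],[240,225],[320,255]):
    o2,v2=ray("scene",S(*p)); s=n@(o-o2)/(n@v2[0]); print(p,o2+s*v2[0])
p,r=pose(); M=r.as_matrix()
T=np.array([.688,.095,.2]); print("to knob above, tool axes",M.T@(T-p)/.8)
e=.0244; Mt=np.array([[-e,1,0],[1,e,0],[0,0,-1]]).T; print("rot",(Ro.from_matrix(M.T@Mt)).as_rotvec()/1.5)
E
```

```text
0.06 neck upper edge [[0.47994293496819207, -0.14466926660451337], [0.4353130360739827, 0.07177500867580491], [0.3850645874070062, 0.3030230092095658], [0.37480191664858403, 0.3926791616738696]]
0.1 neck upper edge [[0.47865651649514324, -0.1470905176025254], [0.4356085347503439, 0.061681839984921244], [0.3871411540366235, 0.28473320134012925], [0.37724224603083456, 0.3712114706219146]]
0.116 neck upper edge [[0.47814194910592367, -0.1480590180017302], [0.43572673422088837, 0.057644572508567776], [0.3879717806884705, 0.2774172781923545], [0.37821837778373474, 0.3626243942011327]]
[100, 178] [0.422  0.1227 0.089 ]
[20, 160] [0.3998 0.2311 0.0719]
[240, 225] [ 0.4564 -0.042   0.0993]
[320, 255] [ 0.4742 -0.1264  0.1013]
to knob above, tool axes [-0.77   -0.3803 -0.0048]
rot [ 0.     -0.      0.8024]
```

```bash
cat > to.py <<'E'
# remaining motion, in tool axes and move units, to jig-frame point (mm) with jig yaw (deg): tool y at yaw from jig x
import sys; from h import *
np.set_printoptions(precision=4,suppress=True)
O=np.array([.6245,.0125,0]); e=.0244; J=np.array([[np.cos(e),-np.sin(e),0],[np.sin(e),np.cos(e),0],[0,0,1]])
if __name__=="__main__":
    a=[float(x) for x in sys.argv[1:]]; p,r=pose(); M=r.as_matrix()
    w=np.deg2rad(a[3] if len(a)>3 else 0); y=J@[np.cos(w),np.sin(w),0]; z=np.array([0,0,-1.]); Mt=np.c_[np.cross(y,z),y,z]
    print("shift",M.T@(O+J@np.array(a[:3])/1000-p)/.8,"after-turn",Mt.T@(O+J@np.array(a[:3])/1000-p)/.8,"turn",Ro.from_matrix(M.T@Mt).as_rotvec()/1.5,"jig now",J.T@(p-O)*1000)
E
R='[{"rz":0.8024},{"rz":0.8024},{"rz":0.8024},{"rz":0.8024},{"rz":0.8024}]'; python3 -m inch '[{"dz":-0.05,"rz":0.8024},{"dz":-0.05,"rz":0.8024},{"dz":-0.05,"rz":0.8024},{"dz":-0.05,"rz":0.8024},{"dz":-0.05,"rz":0.8024}]' 1; python3 to.py 65 80 200
```

```text
shift [-0.7699 -0.3816 -0.0048] after-turn [-0.6326  0.5816 -0.0048] turn [ 0.     -0.      0.8024] jig now [-400.2454  586.0587  196.1324]validation failed for argument at $[0]...
```

```bash
python3 -m inch '[{"dx":0,"dy":0,"dz":-0.05,"rx":0,"ry":0,"rz":0.8024},{"dx":0,"dy":0,"dz":-0.05,"rx":0,"ry":0,"rz":0.8024},{"dx":0,"dy":0,"dz":-0.05,"rx":0,"ry":0,"rz":0.8024},{"dx":0,"dy":0,"dz":-0.05,"rx":0,"ry":0,"rz":0.8024},{"dx":0,"dy":0,"dz":-0.05,"rx":0,"ry":0,"rz":0.8024}]' 1; python3 to.py 65 80 200
```

```text
time: 1.2
tool_pos: [0.2101, 0.5887, 0.2363]
tool_rot: [-0.0, 0.522, 0.853, 0.0]
contact_force: [-0.2, 0.8, 1.3]
gripper_width: 0.996
grasp_force: 0.0
shift [-0.822   0.2506  0.0453] after-turn [-0.6326  0.5815  0.0454] turn [ 0.0001 -0.0001  0.2983] jig now [-400.2328  586.1141  236.285 ]
```

```bash
python3 -m inch '[{"dx":-0.822,"dy":0.2506,"dz":0,"rx":0,"ry":0,"rz":0.2983},{"dx":-0.822,"dy":0.2506,"dz":0,"rx":0,"ry":0,"rz":0.2983},{"dx":-0.822,"dy":0.2506,"dz":0,"rx":0,"ry":0,"rz":0.2983},{"dx":-0.822,"dy":0.2506,"dz":0,"rx":0,"ry":0,"rz":0.2983},{"dx":-0.822,"dy":0.2506,"dz":0,"rx":0,"ry":0,"rz":0.2983}]' 1; python3 -m inch '[{"dx":-0.4025,"dy":0.37,"dz":0.02,"rx":0,"ry":0,"rz":0},{"dx":-0.4025,"dy":0.37,"dz":0.02,"rx":0,"ry":0,"rz":0},{"dx":-0.4025,"dy":0.37,"dz":0.02,"rx":0,"ry":0,"rz":0},{"dx":-0.4025,"dy":0.37,"dz":0.02,"rx":0,"ry":0,"rz":0},{"dx":-0.4025,"dy":0.37,"dz":0.02,"rx":0,"ry":0,"rz":0}]'; python3 to.py 65 80 200
```

```text
time: 1.7
tool_pos: [0.3859, 0.4084, 0.2364]
tool_rot: [0.0, 0.696, 0.718, 0.0]
contact_force: [0.8, 0.0, -0.4]
gripper_width: 1.004
grasp_force: 0.0
time: 2.2
tool_pos: [0.5607, 0.2294, 0.2272]
tool_rot: [0.0, 0.696, 0.718, 0.0]
contact_force: [0.4, 1.8, -1.3]
gripper_width: 0.999
grasp_force: 0.0
shift [-0.174   0.1534  0.034 ] after-turn [-0.1731  0.1544  0.034 ] turn [ 0.0004 -0.0002  0.004 ] jig now [-58.5274 218.4415 227.1694]
```

Now above the knob. I'll take a close check with both cameras there.

```bash
python3 -m inch '[{"dx":-0.174,"dy":0.1534,"dz":0.1,"rx":0,"ry":0,"rz":0.004},{"dx":-0.174,"dy":0.1534,"dz":0.1,"rx":0,"ry":0,"rz":0.004},{"dx":-0.174,"dy":0.1534,"dz":0.1,"rx":0,"ry":0,"rz":0.004},{"dx":-0.174,"dy":0.1534,"dz":0.1,"rx":0,"ry":0,"rz":0.004},{"dx":-0.174,"dy":0.1534,"dz":0.1,"rx":0,"ry":0,"rz":0.004}]' 1; python3 to.py 65 80 38; python3 - <<'E'
from h import *
a=optics.grab_frame("top")[:,:,::-1][150:270,110:250]; b=optics.grab_frame("scene")[:,:,::-1][120:240,150:290]
cv2.imwrite("pics/k.png",cv2.resize(np.vstack([a,b]),None,fx=2.5,fy=2.5,interpolation=cv2.INTER_CUBIC)); print(proj("top",[[.688,.095,.057]]),proj("scene",[[.688,.095,.057]]))
E
```

```text
time: 2.7
tool_pos: [0.6868, 0.0911, 0.142]
tool_rot: [-0.002, 0.7, 0.714, -0.003]
contact_force: [0.5, 0.3, -0.6]
gripper_width: 0.996
grasp_force: 0.0
shift [0.0039 0.0018 0.13  ] after-turn [0.0037 0.001  0.13  ] turn [-0.004   0.001  -0.0033] jig now [ 64.1778  77.0219 141.9741]
[[165.3065002 183.1141496]] [[226.18906329 174.16048428]]
```

View pics/k.png

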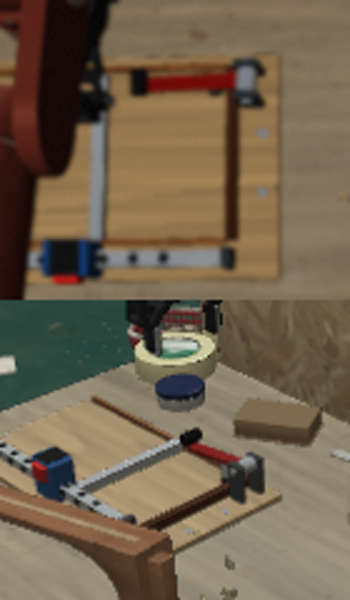

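The gripper hangs over the knob as projected: the finger tips at scene ~(212,140) and (236,134) straddle the knob column at (226,174). Descend and pinch.

```bash
python3 -m inch '[{"dx":0.004,"dy":0.002,"dz":0.05,"rx":-0.004,"ry":0.001,"rz":-0.0033},{"dx":0.004,"dy":0.002,"dz":0.09,"rx":-0.004,"ry":0.001,"rz":-0.0033},{"dx":0.004,"dy":0.002,"dz":0.115,"rx":-0.004,"ry":0.001,"rz":-0.0033},{"dx":0.004,"dy":0.002,"dz":0.13,"rx":-0.004,"ry":0.001,"rz":-0.0033},{"dx":0.004,"dy":0.002,"dz":0.13,"rx":-0.004,"ry":0.001,"rz":-0.0033}]' 1; python3 -m inch '[{"dx":0,"dy":0,"dz":0,"rx":0,"ry":0,"rz":0},{"dx":0,"dy":0,"dz":0,"rx":0,"ry":0,"rz":0},{"dx":0,"dy":0,"dz":0,"rx":0,"ry":0,"rz":0},{"dx":0,"dy":0,"dz":0,"rx":0,"ry":0,"rz":0},{"dx":0,"dy":0,"dz":0,"rx":0,"ry":0,"rz":0}]' -1; python3 -m inch '[{"dx":0,"dy":0,"dz":0,"rx":0,"ry":0,"rz":0},{"dx":0,"dy":0,"dz":0,"rx":0,"ry":0,"rz":0},{"dx":0,"dy":0,"dz":0,"rx":0,"ry":0,"rz":0},{"dx":0,"dy":0,"dz":0,"rx":0,"ry":0,"rz":0},{"dx":0,"dy":0,"dz":0,"rx":0,"ry":0,"rz":0}]' -1;python3 to.py 65 80 38
```

```text
time: 3.3
tool_pos: [0.6865, 0.1, 0.0419]
tool_rot: [0.001, 0.696, 0.718, 0.002]
contact_force: [0.3, 0.2, -0.1]
gripper_width: 1.004
grasp_force: 0.0
time: 3.8
tool_pos: [0.6882, 0.099, 0.0435]
tool_rot: [0.002, 0.697, 0.717, 0.003]
contact_force: [-0.8, -0.6, -0.2]
gripper_width: 0.146
grasp_force: 0.0
time: 4.3
tool_pos: [0.6878, 0.099, 0.0429]
tool_rot: [0.002, 0.697, 0.717, 0.003]
contact_force: [-0.2, 0.2, -0.3]
gripper_width: -0.002
grasp_force: 0.0
shift [-0.0062 -0.0006  0.0061] after-turn [-0.0062 -0.0005  0.0061] turn [ 0.0039 -0.001   0.0034] jig now [65.424  84.9218 42.8917]
```

```bash
python3 - <<'E'
from h import *
a=optics.grab_frame("top")[:,:,::-1][150:270,110:250]; b=optics.grab_frame("scene")[:,:,::-1][120:240,150:290]
cv2.imwrite("pics/k2.png",cv2.resize(np.hstack([a,b]),None,fx=2.8,fy=2.8,interpolation=cv2.INTER_CUBIC)); print(proj("top",[[.688,.095,.057],[.688,.099,.043]]),proj("scene",[[.688,.095,.057],[.688,.099,.043]]))
E
```

```text
[[165.3065002  183.1141496 ]
 [165.17066396 184.31086568]] [[226.18906329 174.16048428]
 [225.71970948 177.52016486]]
```

View pics/k2.png

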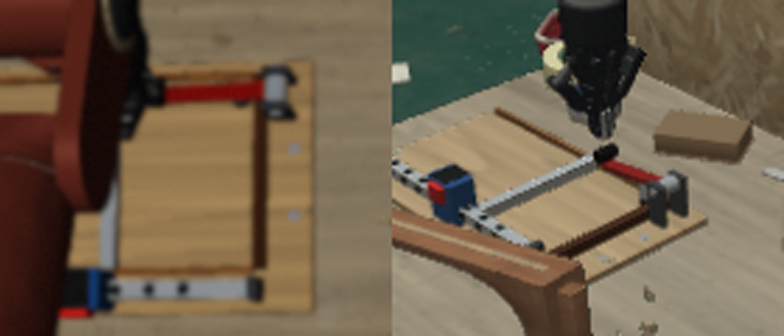

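```bash
python3 - <<'E'
from h import *
b=optics.grab_frame("scene")[:,:,::-1][130:195,190:260]; a=optics.grab_frame("top")[:,:,::-1][160:225,140:210]
f=lambda i:cv2.resize(i,None,fx=5.5,fy=5.5,interpolation=cv2.INTER_LINEAR)*1.0
cv2.imwrite("pics/k3.png",np.clip(np.hstack([f(a),f(b)])*1.8+10,0,255))
E
```

```text
[ WARN:0@1.916] global loadsave.cpp:1063 imwrite_ Unsupported depth image for selected encoder is fallbacked to CV_8U.
```

View pics/k3.png

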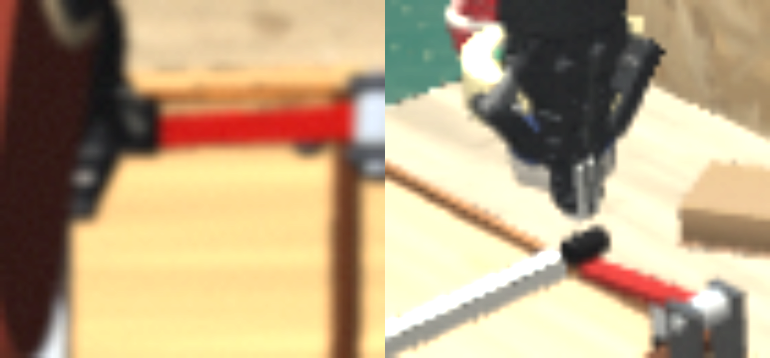

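```bash
python3 to.py 65 80 38; python3 - <<'E'
from h import *
np.set_printoptions(precision=4,suppress=True)
s=state(); print({k:s[k] for k in("time","joint_pos","tool_pos","contact_force","gripper_width")})
print(proj("scene",[[.6868,.0911,.142],[.6868+.0425,.0911,.155],[.6868-.0425,.0911,.155]]))
print(onz("scene",[[226,169]],.043),onz("scene",[[226,169]],.056),onz("scene",[[226,169]],.07), proj("top",[[.688,.099,.07],[.711,.123,.043]]))
E
```

```text
shift [-0.0062 -0.0006  0.0062] after-turn [-0.0062 -0.0006  0.0062] turn [ 0.004  -0.001   0.0034] jig now [65.4461 84.931  42.9767]
{'time': 4.5, 'joint_pos': array([0.0353, 0.3354, 1.5559, 0.0015, 1.2443, 0.0053]), 'tool_pos': array([0.6879, 0.099 , 0.043 ]), 'contact_force': array([ 0.915 , -0.2204, -0.0941]), 'gripper_width': -0.0016377607990183056}
[[224.837  150.9587]
 [235.0657 143.112 ]
 [213.7188 151.4472]]
[[0.7256 0.1451 0.043 ]] [[0.7109 0.1251 0.056 ]] [[0.6951 0.1036 0.07  ]] [[162.3062 181.9777]
 [156.1676 175.2486]]
```

```bash
python3 -m inch '[{"dx":-0.004,"dy":0,"dz":-0.01,"rx":0,"ry":0,"rz":0.003},{"dx":-0.004,"dy":0,"dz":-0.01,"rx":0,"ry":0,"rz":0.003},{"dx":-0.004,"dy":0,"dz":-0.01,"rx":0,"ry":0,"rz":0.003},{"dx":-0.004,"dy":0,"dz":-0.01,"rx":0,"ry":0,"rz":0.003},{"dx":-0.004,"dy":0,"dz":-0.01,"rx":0,"ry":0,"rz":0.003}]' 1;  python3 -m inch '[{"dx":0,"dy":0,"dz":0.01,"rx":0,"ry":0,"rz":0},{"dx":0,"dy":0,"dz":0.014,"rx":0,"ry":0,"rz":0},{"dx":0,"dy":0,"dz":0.018,"rx":0,"ry":0,"rz":0},{"dx":0,"dy":0,"dz":0.022,"rx":0,"ry":0,"rz":0},{"dx":0,"dy":0,"dz":0.026,"rx":0,"ry":0,"rz":0}]' 1
python3 -m inch '[{"dx":0,"dy":0,"dz":0,"rx":0,"ry":0,"rz":0},{"dx":0,"dy":0,"dz":0,"rx":0,"ry":0,"rz":0},{"dx":0,"dy":0,"dz":0,"rx":0,"ry":0,"rz":0},{"dx":0,"dy":0,"dz":0,"rx":0,"ry":0,"rz":0},{"dx":0,"dy":0,"dz":0,"rx":0,"ry":0,"rz":0}]' -1; python3 -m inch '[{"dx":0,"dy":0,"dz":0,"rx":0,"ry":0,"rz":0},{"dx":0,"dy":0,"dz":0,"rx":0,"ry":0,"rz":0},{"dx":0,"dy":0,"dz":0,"rx":0,"ry":0,"rz":0}]' -1;python3 to.py 65 80 38
python3 - <<'E'
from h import *
b=optics.grab_frame("scene")[:,:,::-1][130:195,190:260]; a=optics.grab_frame("top")[:,:,::-1][160:225,140:210]
f=lambda i:cv2.resize(i,None,fx=5.5,fy=5.5,interpolation=cv2.INTER_LINEAR)*1.0
cv2.imwrite("pics/k4.png",np.clip(np.hstack([f(a),f(b)])*1.8+10,0,255).astype(np.uint8))
E
```

```text
time: 5.0
tool_pos: [0.6878, 0.0958, 0.0508]
tool_rot: [0.001, 0.698, 0.716, 0.003]
contact_force: [0.4, -0.6, 0.9]
gripper_width: 0.85
grasp_force: 0.0
time: 5.5
tool_pos: [0.688, 0.0958, 0.0298]
tool_rot: [0.001, 0.698, 0.716, 0.003]
contact_force: [-0.3, 0.4, 0.7]
gripper_width: 1.003
grasp_force: 0.0
time: 6.0
tool_pos: [0.6887, 0.0959, 0.0314]
tool_rot: [0.002, 0.698, 0.716, 0.003]
contact_force: [-0.3, 0.0, 2.1]
gripper_width: 0.143
grasp_force: 0.9
time: 6.3
tool_pos: [0.6885, 0.0959, 0.031]
tool_rot: [0.002, 0.698, 0.716, 0.003]
contact_force: [-0.5, -0.1, 5.8]
gripper_width: -0.001
grasp_force: 2.6
shift [-0.0022 -0.0012 -0.0088] after-turn [-0.0022 -0.0013 -0.0088] turn [ 0.0047 -0.001   0.0004] jig now [66.0436 81.7768 30.9874]
```

View pics/k4.png

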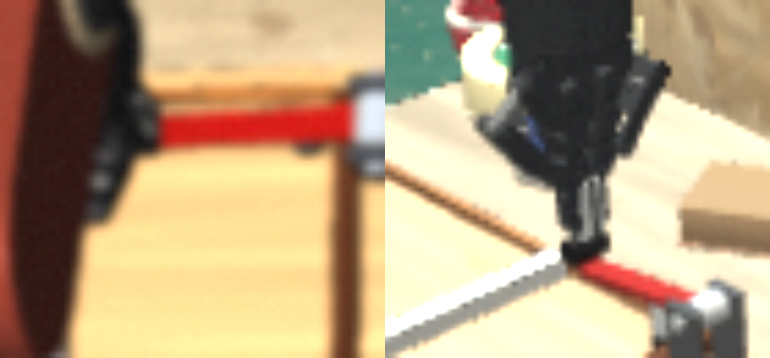

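The shut tips now sit on top of the knob (5.8 N up) while the reported z is 0.031. So the true finger end is about 30 mm higher than reported, which matches the earlier picture. I'll open and descend further, guarded.

```bash
python3 -m inch '[{"dx":0,"dy":0,"dz":-0.02,"rx":0,"ry":0,"rz":0},{"dx":0,"dy":0,"dz":-0.02,"rx":0,"ry":0,"rz":0},{"dx":0,"dy":0,"dz":-0.02,"rx":0,"ry":0,"rz":0},{"dx":0,"dy":0,"dz":-0.02,"rx":0,"ry":0,"rz":0},{"dx":0,"dy":0,"dz":-0.02,"rx":0,"ry":0,"rz":0}]' 1;  python3 -m inch '[{"dx":-0.002,"dy":-0.001,"dz":0.01,"rx":0,"ry":0,"rz":0},{"dx":-0.002,"dy":-0.001,"dz":0.022,"rx":0,"ry":0,"rz":0},{"dx":-0.002,"dy":-0.001,"dz":0.032,"rx":0,"ry":0,"rz":0},{"dx":-0.002,"dy":-0.001,"dz":0.04,"rx":0,"ry":0,"rz":0},{"dx":-0.002,"dy":-0.001,"dz":0.047,"rx":0,"ry":0,"rz":0}]' 1
python3 -m inch '[{"dx":0,"dy":0,"dz":0,"rx":0,"ry":0,"rz":0},{"dx":0,"dy":0,"dz":0,"rx":0,"ry":0,"rz":0},{"dx":0,"dy":0,"dz":0,"rx":0,"ry":0,"rz":0},{"dx":0,"dy":0,"dz":0,"rx":0,"ry":0,"rz":0},{"dx":0,"dy":0,"dz":0,"rx":0,"ry":0,"rz":0}]' -1; python3 -m inch '[{"dx":0,"dy":0,"dz":0,"rx":0,"ry":0,"rz":0},{"dx":0,"dy":0,"dz":0,"rx":0,"ry":0,"rz":0},{"dx":0,"dy":0,"dz":0,"rx":0,"ry":0,"rz":0}]' -1;python3 to.py 65 80 38
```

```text
time: 6.9
tool_pos: [0.6874, 0.0958, 0.0453]
tool_rot: [0.001, 0.698, 0.716, 0.002]
contact_force: [-0.2, 1.1, -0.5]
gripper_width: 0.843
grasp_force: 0.0
time: 7.4
tool_pos: [0.6869, 0.0942, 0.0072]
tool_rot: [0.001, 0.698, 0.716, 0.002]
contact_force: [-0.5, 0.5, 0.7]
gripper_width: 1.001
grasp_force: 0.0
time: 7.9
tool_pos: [0.6889, 0.0943, 0.0097]
tool_rot: [0.003, 0.698, 0.716, 0.004]
contact_force: [3.9, 0.9, -0.2]
gripper_width: 0.286
grasp_force: 60.9
time: 8.2
tool_pos: [0.6889, 0.0943, 0.0096]
tool_rot: [0.003, 0.698, 0.716, 0.004]
contact_force: [5.2, 0.5, 0.7]
gripper_width: 0.28
grasp_force: 61.0
shift [-0.0002 -0.0013 -0.0355] after-turn [-0.0003 -0.0017 -0.0355] turn [ 0.0062 -0.0011  0.0003] jig now [66.3396 80.2232  9.6265]
```

Knob gripped (61 N, ~25 mm). Carry it round the arc.

```bash
python3 -m inch '[{"dx":-0.0026,"dy":0,"dz":-0.0246,"rx":0,"ry":0,"rz":0},{"dx":-0.0105,"dy":0,"dz":-0.0499,"rx":0,"ry":0,"rz":0},{"dx":-0.0231,"dy":0,"dz":-0.0731,"rx":0,"ry":0,"rz":0},{"dx":-0.0401,"dy":0,"dz":-0.0934,"rx":0,"ry":0,"rz":0},{"dx":-0.0609,"dy":0,"dz":-0.1098,"rx":0,"ry":0,"rz":0}]' -1 && python3 to.py 65 31 157
```

```text
time: 8.7
tool_pos: [0.69, 0.0451, 0.0958]
tool_rot: [0.003, 0.698, 0.716, 0.005]
contact_force: [15.6, -0.5, -13.0]
gripper_width: 0.283
grasp_force: 59.5
shift [ 0.0002 -0.0007 -0.0765] after-turn [ 0.0001 -0.0016 -0.0765] turn [ 0.0075 -0.0014  0.0003] jig now [66.2839 30.9568 95.7735]
```

```bash
python3 -m inch '[{"dx":-0.0236,"dy":0.001,"dz":-0.012,"rx":0,"ry":0,"rz":0},{"dx":-0.0491,"dy":0.001,"dz":-0.0191,"rx":0,"ry":0,"rz":0},{"dx":-0.0755,"dy":0.001,"dz":-0.021,"rx":0,"ry":0,"rz":0},{"dx":-0.1017,"dy":0.001,"dz":-0.0175,"rx":0,"ry":0,"rz":0},{"dx":-0.1267,"dy":0.001,"dz":-0.009,"rx":0,"ry":0,"rz":0}]' -1 && python3 -m inch '[{"dx":0,"dy":0,"dz":0,"rx":0,"ry":0,"rz":0},{"dx":0,"dy":0,"dz":0,"rx":0,"ry":0,"rz":0}]' -1; python3 to.py 65 -70 150
```

```text
time: 9.2
tool_pos: [0.6928, -0.0553, 0.1049]
tool_rot: [0.002, 0.698, 0.716, 0.005]
contact_force: [5.0, 4.1, 0.4]
gripper_width: 0.28
grasp_force: 58.7
time: 9.4
tool_pos: [0.6928, -0.0565, 0.1044]
tool_rot: [0.003, 0.699, 0.715, 0.004]
contact_force: [4.7, 1.1, 1.6]
gripper_width: 0.274
grasp_force: 58.6
shift [ 0.0009 -0.0015 -0.057 ] after-turn [ 0.0008 -0.002  -0.057 ] turn [ 0.0065 -0.0014 -0.0004] jig now [ 66.6306 -70.6451 104.4277]
```

```bash
python3 -m inch '[{"dx":0,"dy":0,"dz":0,"rx":0,"ry":0,"rz":0},{"dx":0,"dy":0,"dz":0,"rx":0,"ry":0,"rz":0},{"dx":0,"dy":0,"dz":0,"rx":0,"ry":0,"rz":0},{"dx":0,"dy":0,"dz":0,"rx":0,"ry":0,"rz":0},{"dx":0,"dy":0,"dz":-0.02,"rx":0,"ry":0,"rz":0}]' 1;python3 -m inch '[{"dx":0,"dy":0,"dz":-0.05,"rx":0,"ry":0,"rz":0},{"dx":0,"dy":0,"dz":-0.1,"rx":0,"ry":0,"rz":0},{"dx":0.06,"dy":-0.05,"dz":-0.11,"rx":0,"ry":0,"rz":0},{"dx":0.12,"dy":-0.1,"dz":-0.11,"rx":0,"ry":0,"rz":0},{"dx":0.17,"dy":-0.15,"dz":-0.11,"rx":0,"ry":0,"rz":0}]' 1;python3 -m inch '[{"dx":0.0957,"dy":-0.0657,"dz":0,"rx":0,"ry":0,"rz":0},{"dx":0.0957,"dy":-0.0657,"dz":0,"rx":0,"ry":0,"rz":0},{"dx":0.0957,"dy":-0.0657,"dz":0,"rx":0,"ry":0,"rz":0},{"dx":0.0957,"dy":-0.0657,"dz":0,"rx":0,"ry":0,"rz":0},{"dx":0.0957,"dy":-0.0657,"dz":0,"rx":0,"ry":0,"rz":0}]' 1; python3 to.py -106 142 10; python3 - <<'E'
from h import *
save("top","a1.png",(20,110,300,320),2.7)
E
```

```text
time: 9.9
tool_pos: [0.6889, -0.0555, 0.1163]
tool_rot: [-0.001, 0.698, 0.716, 0.001]
contact_force: [-0.2, -0.1, 0.2]
gripper_width: 0.997
grasp_force: 0.0
time: 10.4
tool_pos: [0.5895, 0.0552, 0.2092]
tool_rot: [0.003, 0.698, 0.716, 0.004]
contact_force: [-0.1, 0.5, -0.1]
gripper_width: 1.001
grasp_force: 0.0
time: 10.9
tool_pos: [0.5361, 0.1289, 0.2074]
tool_rot: [0.002, 0.698, 0.716, 0.003]
contact_force: [-0.6, -0.1, 0.2]
gripper_width: 1.003
grasp_force: 0.0
shift [ 0.0291 -0.0274  0.2466] after-turn [ 0.0294 -0.0256  0.2468] turn [ 0.0048 -0.0008 -0.    ] jig now [-85.5216 118.4968 207.4331]
```

View pics/a1.png

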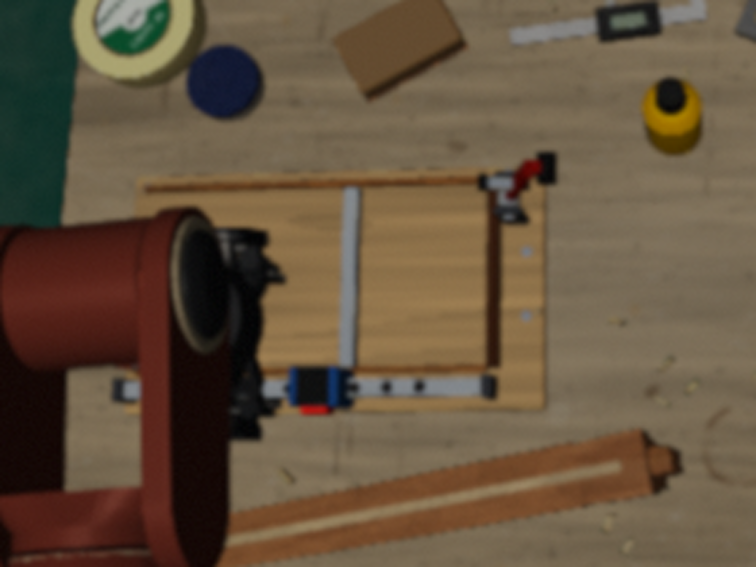

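The lever is now thrown back: knob at crop (545,168), beyond the hinge. Descend on the sleeve.

```bash
python3 -m inch '[{"dx":0.029,"dy":-0.027,"dz":0.05,"rx":0,"ry":0,"rz":0},{"dx":0.029,"dy":-0.027,"dz":0.1,"rx":0,"ry":0,"rz":0},{"dx":0.029,"dy":-0.027,"dz":0.13,"rx":0,"ry":0,"rz":0},{"dx":0.029,"dy":-0.027,"dz":0.15,"rx":0,"ry":0,"rz":0},{"dx":0.029,"dy":-0.027,"dz":0.15,"rx":0,"ry":0,"rz":0}]' 1;python3 to.py -106 142 10;python3 -m inch '[{"dx":0,"dy":0,"dz":0.03,"rx":0,"ry":0,"rz":0},{"dx":0,"dy":0,"dz":0.05,"rx":0,"ry":0,"rz":0},{"dx":0,"dy":0,"dz":0.07,"rx":0,"ry":0,"rz":0},{"dx":0,"dy":0,"dz":0.085,"rx":0,"ry":0,"rz":0},{"dx":0,"dy":0,"dz":0.092,"rx":0,"ry":0,"rz":0}]' 1; python3 to.py -106 142 10
```

```text
time: 11.45
tool_pos: [0.5127, 0.1512, 0.0838]
tool_rot: [0.0, 0.699, 0.715, 0.001]
contact_force: [-0.6, -0.7, 0.4]
gripper_width: 1.001
grasp_force: 0.0
shift [0.0007 0.0029 0.0922] after-turn [0.0007 0.003  0.0922] turn [ 0.0006 -0.0005 -0.0006] jig now [-108.4081  141.4245   83.7834]
time: 11.95
tool_pos: [0.5151, 0.1521, 0.0129]
tool_rot: [0.002, 0.698, 0.716, 0.003]
contact_force: [0.5, -0.4, 0.3]
gripper_width: 1.006
grasp_force: 0.0
shift [-0.0004 -0.      0.0037] after-turn [-0.0003 -0.      0.0037] turn [ 0.0043 -0.001  -0.0001] jig now [-105.9964  142.276    12.9408]
```

```bash
python3 -m inch '[{"dx":0,"dy":0,"dz":0.003,"rx":0,"ry":0,"rz":0},{"dx":0,"dy":0,"dz":0.003,"rx":0,"ry":0,"rz":0},{"dx":0,"dy":0,"dz":0.003,"rx":0,"ry":0,"rz":0},{"dx":0,"dy":0,"dz":0.003,"rx":0,"ry":0,"rz":0},{"dx":0,"dy":0,"dz":0.003,"rx":0,"ry":0,"rz":0}]' -1;python3 -m inch '[{"dx":0,"dy":0,"dz":0,"rx":0,"ry":0,"rz":0},{"dx":0,"dy":0,"dz":0,"rx":0,"ry":0,"rz":0}]' -1; python3 -m inch '[{"dx":0.005,"dy":0,"dz":0,"rx":0,"ry":0,"rz":0},{"dx":0.015,"dy":0,"dz":0,"rx":0,"ry":0,"rz":0},{"dx":0.025,"dy":0,"dz":0,"rx":0,"ry":0,"rz":0}]' -1; python3 to.py -106 142 10
```

```text
time: 12.45
tool_pos: [0.5164, 0.1526, 0.012]
tool_rot: [0.003, 0.698, 0.716, 0.004]
contact_force: [5.7, 1.7, 0.1]
gripper_width: 0.413
grasp_force: 64.5
time: 12.65
tool_pos: [0.5164, 0.1526, 0.012]
tool_rot: [0.003, 0.698, 0.716, 0.004]
contact_force: [4.5, 0.7, 0.8]
gripper_width: 0.409
grasp_force: 64.5
time: 12.95
tool_pos: [0.5158, 0.1721, 0.012]
tool_rot: [0.003, 0.698, 0.716, 0.004]
contact_force: [5.4, -1.5, 0.6]
gripper_width: 0.412
grasp_force: 64.5
shift [-0.0252 -0.0016  0.0025] after-turn [-0.0252 -0.0016  0.0025] turn [ 0.0064 -0.0004  0.0003] jig now [-104.7454  162.1768   11.9868]
```

```bash
python3 -m inch '[{"dx":0.03,"dy":0,"dz":0,"rx":0,"ry":0,"rz":0},{"dx":0.06,"dy":0,"dz":0,"rx":0,"ry":0,"rz":0},{"dx":0.09,"dy":0,"dz":0,"rx":0,"ry":0,"rz":0},{"dx":0.12,"dy":0,"dz":0,"rx":0,"ry":0,"rz":0},{"dx":0.15,"dy":0,"dz":0,"rx":0,"ry":0,"rz":0}]' -1; for i in 1; do python3 -m inch '[{"dx":0.003,"dy":0,"dz":0,"rx":0,"ry":0,"rz":0},{"dx":0.006,"dy":0,"dz":0,"rx":0,"ry":0,"rz":0},{"dx":0.009,"dy":0,"dz":0,"rx":0,"ry":0,"rz":0}]' -1; done; python3 to.py -106 142 10; python3 - <<'E'
from h import *
im=optics.grab_frame("top").astype(int); m=(im[:,:,0]>150)&(im[:,:,1]<60)&(im[:,:,2]<60)
for p in np.argwhere(m)[:,::-1][:1]: print(p)
save("top","a2.png",(20,130,240,300),3.4)
E
```

```text
time: 13.45
tool_pos: [0.5126, 0.2926, 0.012]
tool_rot: [0.003, 0.698, 0.716, 0.003]
contact_force: [6.3, -4.8, 1.1]
gripper_width: 0.41
grasp_force: 64.5
time: 13.75
tool_pos: [0.5125, 0.2997, 0.012]
tool_rot: [0.003, 0.698, 0.716, 0.004]
contact_force: [5.2, -2.5, 1.1]
gripper_width: 0.409
grasp_force: 65.0
shift [-0.1848 -0.0014  0.0023] after-turn [-0.1848 -0.0013  0.0026] turn [ 0.0061 -0.0008  0.0006] jig now [-104.9901  289.8502   12.0474]
```

View pics/a2.png

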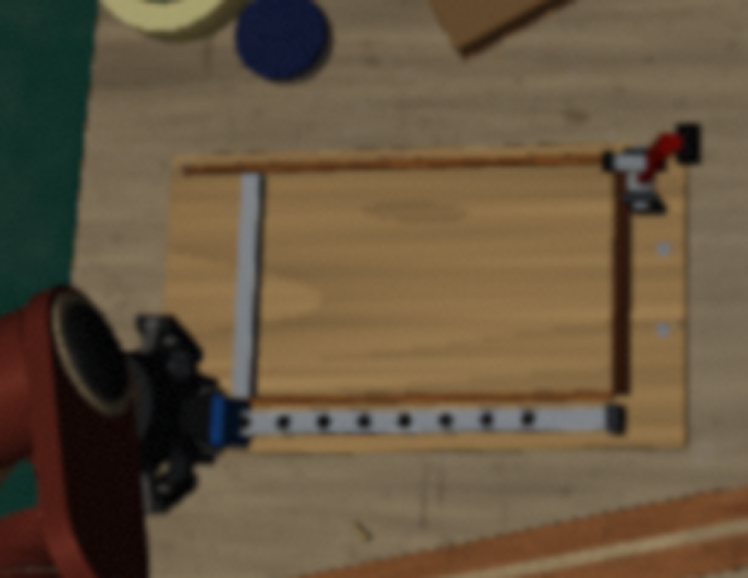

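```bash
python3 - <<'E'
from h import *
T=lambda x,y:(np.array([x,y])+.5)/3.4+[20,130]-.5
a=onz("top",[T(262,180),T(254,395)],.029);b=onz("top",[T(615,190),T(613,392)],.028);print(a,b,a.mean(0)-b.mean(0))
E
for s in 1 2 3 4; do python3 -m inch '[{"dx":0.0015,"dy":0,"dz":0,"rx":0,"ry":0,"rz":0},{"dx":0.003,"dy":0,"dz":0,"rx":0,"ry":0,"rz":0},{"dx":0.003,"dy":0,"dz":0,"rx":0,"ry":0,"rz":0}]' -1 | grep -E "pos|cont"; done
```

```text
[[0.69556241 0.28126396 0.029     ]
 [0.53493655 0.27597159 0.029     ]] [[0.6881602  0.01336541 0.028     ]
 [0.54024431 0.00969584 0.028     ]] [0.00104722 0.26708715 0.001     ]
tool_pos: [0.5124, 0.3019, 0.012]
contact_force: [4.8, -1.2, 0.2]
tool_pos: [0.5123, 0.3043, 0.012]
contact_force: [4.8, -1.0, 0.9]
tool_pos: [0.5123, 0.3067, 0.0119]
contact_force: [4.9, -1.4, 1.4]
tool_pos: [0.5122, 0.309, 0.012]
contact_force: [5.2, -0.9, 1.2]
```

```bash
for s in 1 2 3; do python3 -m inch '[{"dx":0.0012,"dy":0,"dz":0,"rx":0,"ry":0,"rz":0},{"dx":0.002,"dy":0,"dz":0,"rx":0,"ry":0,"rz":0},{"dx":0.002,"dy":0,"dz":0,"rx":0,"ry":0,"rz":0}]' -1 | grep -E "pos|cont"; done
```

```text
tool_pos: [0.5122, 0.3089, 0.012]
contact_force: [3.9, -7.9, 2.6]
tool_pos: [0.5122, 0.3088, 0.012]
contact_force: [3.4, -14.2, 5.1]
tool_pos: [0.5121, 0.3087, 0.0119]
contact_force: [2.8, -19.8, 7.4]
```

```bash
python3 -m inch '[{"dx":-0.006,"dy":0,"dz":0,"rx":0,"ry":0,"rz":0},{"dx":-0.0116,"dy":0,"dz":0,"rx":0,"ry":0,"rz":0},{"dx":-0.0116,"dy":0,"dz":0,"rx":0,"ry":0,"rz":0},{"dx":-0.0116,"dy":0,"dz":0,"rx":0,"ry":0,"rz":0}]' -1 | grep -E "pos|cont"
```

```text
tool_pos: [0.5124, 0.3046, 0.012]
contact_force: [5.4, -1.3, 1.6]
```

```bash
cat > tow.py <<'E'
import sys; from h import *
np.set_printoptions(precision=4,suppress=True)
a=[float(x) for x in sys.argv[1:]]; p,r=pose(); M=r.as_matrix(); w=np.deg2rad(a[3]); y=np.array([np.cos(w),np.sin(w),0]); z=np.array([0,0,-1.]); Mt=np.c_[np.cross(y,z),y,z]
d=np.array(a[:3])/1000-p
print("shift",M.T@d/.8,"after-turn",Mt.T@d/.8,"turn",Ro.from_matrix(M.T@Mt).as_rotvec()/1.5)
E
python3 -m inch '[{"dx":0,"dy":0,"dz":0,"rx":0,"ry":0,"rz":0},{"dx":0,"dy":0,"dz":0,"rx":0,"ry":0,"rz":0},{"dx":0,"dy":0,"dz":0,"rx":0,"ry":0,"rz":0},{"dx":0,"dy":0,"dz":0,"rx":0,"ry":0,"rz":0},{"dx":0,"dy":0,"dz":-0.02,"rx":0,"ry":0,"rz":0}]' 1 | grep -E "pos|cont";python3 -m inch '[{"dx":0,"dy":0,"dz":-0.05,"rx":0,"ry":0,"rz":0},{"dx":0,"dy":0,"dz":-0.11,"rx":0,"ry":0,"rz":0},{"dx":0,"dy":0,"dz":-0.17,"rx":0,"ry":0,"rz":0},{"dx":0,"dy":0,"dz":-0.21,"rx":0,"ry":0,"rz":0},{"dx":0,"dy":0,"dz":-0.21,"rx":0,"ry":0,"rz":0}]' 1| grep -E "pos|cont"
python3 - <<'E'
from h import *
im=optics.grab_frame("scene")
np.set_printoptions(precision=4,suppress=True)
for n in("top","scene"):
    im=optics.grab_frame(n).astype(int); m=((im.max(2)<45)).astype(np.uint8)
    nc,l,st,ce=cv2.connectedComponentsWithStats(m)
    for i in range(1,nc):
        if 250<st[i,4]<1500:
            W=onz(n,np.argwhere(l==i)[:,::-1],.01)[:,:2]; r=cv2.minAreaRect((W*1000).astype(np.float32)); print(n,ce[i],st[i,4],np.round(r[0]),np.round(r[1]),round(r[2],1))
E
python3 tow.py 557 -270 150 -100
```

```text
tool_pos: [0.5084, 0.3039, 0.0247]
contact_force: [-0.7, 0.0, -0.6]
tool_pos: [0.5131, 0.3061, 0.204]
contact_force: [-0.2, 0.3, 0.8]
top [541.4503  16.5819] 342 [1193. -928.] [90. 76.] 4.0
top [314.5323 239.2316] 665 [ 559. -271.] [ 26. 156.] 79.8
top [376.3343 250.0814] 688 [ 532. -422.] [ 27. 155.] 80.0
top [495.5118 280.75  ] 340 [ 454. -718.] [ 22. 109.] 8.3
top [554.1246 389.9569] 626 [ 183. -861.] [ 30. 143.] 89.0
scene [547.5352  48.1569] 497 [3368.   76.] [692. 144.] 18.7
scene [130.2569  91.4029] 1226 [ 951. 1213.] [836. 219.] 64.7
scene [388.2553  76.2222] 333 [1998.  388.] [390. 149.] 42.3
scene [204.047   89.5272] 404 [1216.  944.] [219. 222.] 55.7
scene [ 46.9936 138.83  ] 1100 [401. 934.] [302. 366.] 63.0
scene [  8.2584 191.9422] 329 [141. 597.] [167.  63.] 72.7
scene [ 30.4588 231.8046] 1336 [111. 310.] [251. 108.] 71.4
scene [272.9534 254.1398] 472 [ 553. -276.] [ 35. 160.] 80.0
scene [ 40.0762 280.2685] 1378 [34. 69.] [246. 101.] 80.8
scene [306.8539 285.8678] 575 [ 526. -427.] [ 33. 160.] 80.0
scene [385.7122 368.2404] 549 [ 453. -713.] [ 30. 113.] 10.6
shift [-0.7193  0.0414  0.0553] after-turn [0.1834 0.6966 0.0562] turn [ 0.002  -0.0044  1.1802]
```

```bash
python3 -m inch '[{"dx":-0.7193,"dy":0.0414,"dz":0,"rx":0,"ry":0,"rz":1},{"dx":-0.7193,"dy":0.0414,"dz":0,"rx":0,"ry":0,"rz":1},{"dx":-0.7193,"dy":0.0414,"dz":0,"rx":0,"ry":0,"rz":1},{"dx":-0.7193,"dy":0.0414,"dz":0,"rx":0,"ry":0,"rz":1},{"dx":-0.7193,"dy":0.0414,"dz":0,"rx":0,"ry":0,"rz":1}]' 1| grep -E "pos|cont";python3 tow.py 557 -270 150 -100
```

```text
tool_pos: [0.5286, 0.0535, 0.1921]
contact_force: [0.4, -0.6, -0.0]
shift [-0.2776  0.2963  0.052 ] after-turn [0.1052 0.3921 0.0527] turn [-0.0007 -0.0019  0.6764]
```

```bash
python3 -m inch '[{"dx":-0.2776,"dy":0.2963,"dz":0.03,"rx":0,"ry":0,"rz":0.6764},{"dx":-0.2776,"dy":0.2963,"dz":0.03,"rx":0,"ry":0,"rz":0.6764},{"dx":-0.2776,"dy":0.2963,"dz":0.03,"rx":0,"ry":0,"rz":0.6764},{"dx":-0.2776,"dy":0.2963,"dz":0.03,"rx":0,"ry":0,"rz":0.6764},{"dx":-0.2776,"dy":0.2963,"dz":0.03,"rx":0,"ry":0,"rz":0.6764}]' 1| grep -E "pos|cont";python3 tow.py 557 -270 150 -100
```

```text
tool_pos: [0.552, -0.1944, 0.1732]
contact_force: [0.3, 0.4, -0.7]
shift [-0.0022  0.0948  0.0287] after-turn [0.0226 0.092  0.029 ] turn [-0.0024 -0.0017  0.1759]
```

```bash
python3 -m inch '[{"dx":-0.0022,"dy":0.0948,"dz":0.02,"rx":0,"ry":0,"rz":0.1759},{"dx":-0.0022,"dy":0.0948,"dz":0.02,"rx":0,"ry":0,"rz":0.1759},{"dx":-0.0022,"dy":0.0948,"dz":0.02,"rx":0,"ry":0,"rz":0.1759},{"dx":-0.0022,"dy":0.0948,"dz":0.02,"rx":0,"ry":0,"rz":0.1759},{"dx":-0.0022,"dy":0.0948,"dz":0.02,"rx":0,"ry":0,"rz":0.1759}]' 0.15| grep -E "pos|cont";python3 tow.py 557 -270 0 -100;  python3 - <<'E'
from h import *
print(proj("scene",[[.557,-.270,.193],[.557,-.270,.163]]))
save("scene","b1.png",(190,120,370,290),3.4)
E
```

```text
tool_pos: [0.5586, -0.2672, 0.1588]
contact_force: [-0.0, 0.6, -0.1]
shift [-0.0022  0.0045  0.1985] after-turn [-0.0014  0.0038  0.1985] turn [-0.0025 -0.0027  0.0056]
[[272.27670103 193.56296106]
 [272.50449244 203.79484405]]
```

View pics/b1.png

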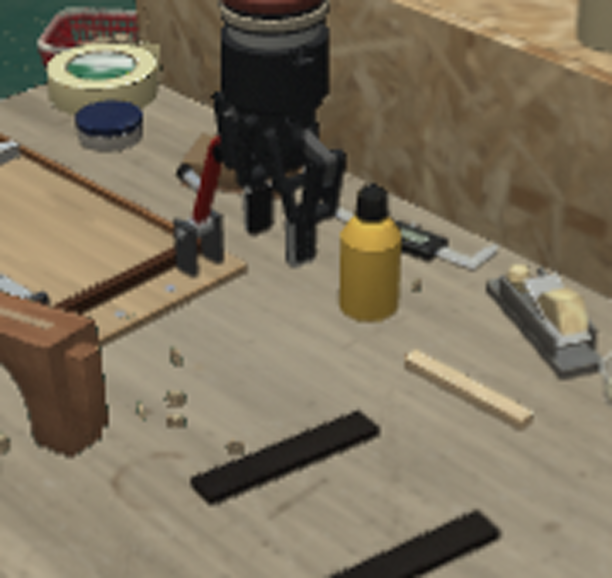

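The tips are centred at scene (272,193), exactly over the blank but 34 mm above the reported TCP, so I'll use true z = reported + 34 mm. Descend.

```bash
python3 -m inch '[{"dx":-0.0022,"dy":0.0045,"dz":0.06,"rx":0,"ry":0,"rz":0.0056},{"dx":-0.0022,"dy":0.0045,"dz":0.12,"rx":0,"ry":0,"rz":0.0056},{"dx":-0.0022,"dy":0.0045,"dz":0.17,"rx":0,"ry":0,"rz":0.0056},{"dx":-0.0022,"dy":0.0045,"dz":0.205,"rx":0,"ry":0,"rz":0.0056},{"dx":-0.0022,"dy":0.0045,"dz":0.22,"rx":0,"ry":0,"rz":0.0056}]' 0.15| grep -E "pos|cont";python3 -m inch '[{"dx":0,"dy":0,"dz":0.004,"rx":0,"ry":0,"rz":0},{"dx":0,"dy":0,"dz":0.007,"rx":0,"ry":0,"rz":0},{"dx":0,"dy":0,"dz":0.010,"rx":0,"ry":0,"rz":0},{"dx":0,"dy":0,"dz":0.010,"rx":0,"ry":0,"rz":0}]' 0.15| grep -E "pos|cont"; python3 tow.py 557 -270 -32 -100
```

```text
tool_pos: [0.5556, -0.2687, -0.0199]
contact_force: [0.5, 0.9, 0.8]
tool_pos: [0.5588, -0.2721, -0.0228]
contact_force: [-0.2, 0.7, -0.2]
shift [-0.0028 -0.0022  0.0115] after-turn [-0.0027 -0.0023  0.0115] turn [-0.0011 -0.0053 -0.0012]
```

```bash
python3 -m inch '[{"dx":0,"dy":0,"dz":0.003,"rx":0,"ry":0,"rz":0},{"dx":0,"dy":0,"dz":0.006,"rx":0,"ry":0,"rz":0},{"dx":0,"dy":0,"dz":0.008,"rx":0,"ry":0,"rz":0},{"dx":0,"dy":0,"dz":0.008,"rx":0,"ry":0,"rz":0}]' 0.15| grep -E "pos|cont";python3 -m inch '[{"dx":0,"dy":0,"dz":0,"rx":0,"ry":0,"rz":0},{"dx":0,"dy":0,"dz":0,"rx":0,"ry":0,"rz":0},{"dx":0,"dy":0,"dz":0,"rx":0,"ry":0,"rz":0},{"dx":0,"dy":0,"dz":0,"rx":0,"ry":0,"rz":0},{"dx":0,"dy":0,"dz":0,"rx":0,"ry":0,"rz":0}]' -1; python3 tow.py 557 -270 -32 -100
```

```text
tool_pos: [0.5574, -0.2714, -0.0312]
contact_force: [0.1, 0.1, 0.3]
time: 20.85
tool_pos: [0.5581, -0.2717, -0.0305]
tool_rot: [-0.001, 0.996, -0.088, 0.003]
contact_force: [0.0, -0.6, 1.1]
gripper_width: 0.322
grasp_force: 59.4
shift [-0.0017 -0.0019  0.0019] after-turn [-0.0017 -0.0019  0.0019] turn [-0.0016 -0.0042 -0.0013]
```

```bash
python3 -m inch '[{"dx":0,"dy":0,"dz":-0.02,"rx":0,"ry":0,"rz":0},{"dx":0,"dy":0,"dz":-0.06,"rx":0,"ry":0,"rz":0},{"dx":0,"dy":0,"dz":-0.11,"rx":0,"ry":0,"rz":0},{"dx":0,"dy":0,"dz":-0.16,"rx":0,"ry":0,"rz":0},{"dx":0,"dy":0,"dz":-0.21,"rx":0,"ry":0,"rz":0}]' -1|grep -E "pos|wid|for";python3 -m inch '[{"dx":0,"dy":0,"dz":-0.035,"rx":0,"ry":0,"rz":0},{"dx":0,"dy":0,"dz":-0.035,"rx":0,"ry":0,"rz":0}]' -1|grep -E "pos|wid|for"; python3 to.py 0 42 165 -90
python3 - <<'E'
from h import *
np.set_printoptions(precision=4,suppress=True)
for n in("top","scene"):
    im=optics.grab_frame(n).astype(int); m=((im.max(2)<45)).astype(np.uint8)
    nc,l,st,ce=cv2.connectedComponentsWithStats(m)
    for i in range(1,nc):
        if 250<st[i,4]<3000 and 220<ce[i,0]<420 and ce[i,1]>100: print(n,ce[i],st[i])
E
```

```text
tool_pos: [0.5564, -0.2715, 0.1395]
contact_force: [0.6, -0.4, 0.2]
gripper_width: 0.328
grasp_force: 59.3
tool_pos: [0.5594, -0.2736, 0.1726]
contact_force: [0.3, -0.7, 0.2]
gripper_width: 0.319
grasp_force: 59.3
shift [ 0.0068 -0.4178  0.0089] after-turn [ 0.0901 -0.408   0.0095] turn [ 0.0022 -0.0104 -0.1338] jig now [ -72.0649 -284.4214  172.5906]
top [308.2003 241.0798] [271 200  62  68 639]
top [375.4102 248.1971] [359 218  27  64 746]
top [261.7454 392.2546] [245 364  30  45 436]
scene [269.5232 165.881 ] [ 210  123   94   89 2177]
scene [306.8539 285.8678] [279 271  57  31 575]
scene [384.2789 368.0393] [360 353  51  32 484]
```

```bash
python3 -m inch '[{"dx":0.0068,"dy":-0.4178,"dz":0,"rx":0,"ry":0,"rz":-0.1338},{"dx":0.0068,"dy":-0.4178,"dz":0,"rx":0,"ry":0,"rz":-0.1338},{"dx":0.0068,"dy":-0.4178,"dz":0,"rx":0,"ry":0,"rz":-0.1338},{"dx":0.0068,"dy":-0.4178,"dz":0,"rx":0,"ry":0,"rz":-0.1338},{"dx":0.0068,"dy":-0.4178,"dz":0,"rx":0,"ry":0,"rz":-0.1338}]' -1|grep -E "pos|wid|for"; python3 to.py 0 42 165 -90
```

```text
tool_pos: [0.6029, -0.0243, 0.1631]
contact_force: [0.5, -0.8, -0.4]
gripper_width: 0.32
grasp_force: 59.4
shift [ 0.0281 -0.0978 -0.0022] after-turn [ 0.0282 -0.0978 -0.0024] turn [-0.0016 -0.001  -0.0003] jig now [-22.5315 -36.2654 163.0539]
```

```bash
python3 -m inch '[{"dx":0.0281,"dy":-0.0978,"dz":0,"rx":0,"ry":0,"rz":0},{"dx":0.0281,"dy":-0.0978,"dz":0,"rx":0,"ry":0,"rz":0},{"dx":0.0281,"dy":-0.0978,"dz":0.04,"rx":0,"ry":0,"rz":0},{"dx":0.0281,"dy":-0.0978,"dz":0.1,"rx":0,"ry":0,"rz":0},{"dx":0.0281,"dy":-0.0978,"dz":0.15,"rx":0,"ry":0,"rz":0}]' -1|grep -E "pos|wid|for"; python3 -m inch '[{"dx":0,"dy":0,"dz":0.02,"rx":0,"ry":0,"rz":0},{"dx":0,"dy":0,"dz":0.035,"rx":0,"ry":0,"rz":0},{"dx":0,"dy":0,"dz":0.035,"rx":0,"ry":0,"rz":0}]' -1|grep -E "pos|wid|for"; python3 to.py 0 42 -17.5 -90; python3 - <<'E'
from h import *
from to import J,O
np.set_printoptions(precision=1,suppress=True)
z=.012+.030  # blank top now, roughly
for n in("top","scene"):
    im=optics.grab_frame(n).astype(int); m=((im.max(2)<50)).astype(np.uint8)
    W=onz(n,np.array([[0,0]]),.03)
    save(n,"c_"+n+".png",(60,110,260,270) if n=="top" else (120,120,290,250),3.7)
    for x in(-80,80):
        for y in(27,57): print(n,(x,y),proj(n,(O+J@np.array([x/1e3,y/1e3,z]))))
E
```

```text
tool_pos: [0.6233, 0.0532, 0.0417]
contact_force: [-0.6, -0.2, -1.2]
gripper_width: 0.324
grasp_force: 59.4
tool_pos: [0.6249, 0.0524, 0.0166]
contact_force: [-0.1, -0.3, -0.9]
gripper_width: 0.325
grasp_force: 59.4
shift [-0.0018 -0.0025  0.0426] after-turn [-0.0017 -0.0026  0.0426] turn [-0.0011 -0.0021 -0.0002] jig now [ 1.3327 39.9235 16.5807]
top (-80, 27) [[187.5 242.8]]
top (-80, 57) [[175.3 243. ]]
top (80, 27) [[188.5 178.1]]
top (80, 57) [[176.5 178.4]]
scene (-80, 27) [[201.  201.1]]
scene (-80, 57) [[195.  197.5]]
scene (80, 27) [[240.7 182.3]]
scene (80, 57) [[234.7 179.1]]
```

View pics/c_scene.png

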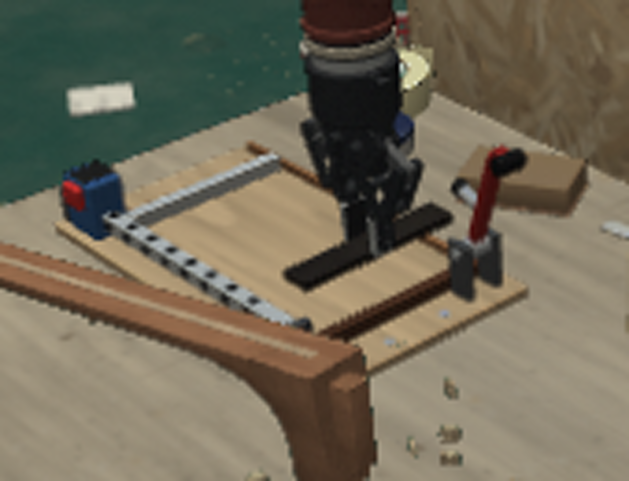

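The blank is held level above the bed, spanning (201,198) to (242,178) in the scene, which agrees with the projected corners to about 1 px. Sleeve and stop are at the far end. Lower.

```bash
python3 -m inch '[{"dx":-0.003,"dy":-0.0025,"dz":0.01,"rx":0,"ry":0,"rz":0},{"dx":-0.003,"dy":-0.0025,"dz":0.02,"rx":0,"ry":0,"rz":0},{"dx":-0.003,"dy":-0.0025,"dz":0.03,"rx":0,"ry":0,"rz":0},{"dx":-0.003,"dy":-0.0025,"dz":0.036,"rx":0,"ry":0,"rz":0},{"dx":-0.003,"dy":-0.0025,"dz":0.039,"rx":0,"ry":0,"rz":0}]' -1|grep -E "pos|wid|for"; python3 -m inch '[{"dx":0,"dy":0,"dz":0.002,"rx":0,"ry":0,"rz":0},{"dx":0,"dy":0,"dz":0.003,"rx":0,"ry":0,"rz":0},{"dx":0,"dy":0,"dz":0.003,"rx":0,"ry":0,"rz":0}]' -1|grep -E "pos|wid|for"; python3 to.py 0 42 -18.5 -90
```

```text
tool_pos: [0.6229, 0.0546, -0.0144]
contact_force: [0.3, 0.7, -0.7]
gripper_width: 0.319
grasp_force: 59.4
tool_pos: [0.6238, 0.0545, -0.0154]
contact_force: [-0.5, 0.8, -0.9]
gripper_width: 0.324
grasp_force: 59.4
shift [-0.0005  0.      0.0039] after-turn [-0.0005  0.      0.0039] turn [-0.001  -0.0042 -0.0001] jig now [  0.3742  42.0157 -15.3546]
```

```bash
python3 -m inch '[{"dx":0,"dy":0,"dz":0.001,"rx":0,"ry":0,"rz":0},{"dx":0,"dy":0,"dz":0.002,"rx":0,"ry":0,"rz":0},{"dx":0,"dy":0,"dz":0.003,"rx":0,"ry":0,"rz":0},{"dx":0,"dy":0,"dz":0.004,"rx":0,"ry":0,"rz":0},{"dx":0,"dy":0,"dz":0.004,"rx":0,"ry":0,"rz":0}]' -1|grep -E "pos|wid|for"
```

```text
tool_pos: [0.6238, 0.0545, -0.0185]
contact_force: [-0.5, 0.2, 0.5]
gripper_width: 0.323
grasp_force: 59.5
```

```bash
python3 -m inch '[{"dx":0,"dy":0,"dz":0,"rx":0,"ry":0,"rz":0},{"dx":0,"dy":0,"dz":0,"rx":0,"ry":0,"rz":0},{"dx":0,"dy":0,"dz":0,"rx":0,"ry":0,"rz":0}]' -0.04|grep -E "pos|wid|for"; python3 -m inch '[{"dx":0,"dy":0,"dz":-0.01,"rx":0,"ry":0,"rz":0},{"dx":0,"dy":0,"dz":-0.04,"rx":0,"ry":0,"rz":0},{"dx":0,"dy":0,"dz":-0.1,"rx":0,"ry":0,"rz":0},{"dx":0,"dy":0,"dz":-0.16,"rx":0,"ry":0,"rz":0},{"dx":0,"dy":0,"dz":-0.21,"rx":0,"ry":0,"rz":0}]' -0.04|grep -E "pos|wid|for"; python3 tow.py 531 -423 150 -100
```

```text
tool_pos: [0.6237, 0.0545, -0.0187]
contact_force: [0.2, 0.0, -0.3]
gripper_width: 0.482
grasp_force: 0.0
tool_pos: [0.6233, 0.0542, 0.153]
contact_force: [0.5, 0.2, 0.3]
gripper_width: 0.483
grasp_force: 0.0
shift [-0.1299  0.5936  0.0018] after-turn [-0.0101  0.6075  0.0038] turn [-0.0015 -0.0058  0.1325]
```

```bash
python3 -m inch '[{"dx":-0.13,"dy":0.5936,"dz":-0.02,"rx":0,"ry":0,"rz":0.1325},{"dx":-0.13,"dy":0.5936,"dz":-0.02,"rx":0,"ry":0,"rz":0.1325},{"dx":-0.13,"dy":0.5936,"dz":-0.02,"rx":0,"ry":0,"rz":0.1325},{"dx":-0.13,"dy":0.5936,"dz":-0.02,"rx":0,"ry":0,"rz":0.1325},{"dx":-0.13,"dy":0.5936,"dz":-0.02,"rx":0,"ry":0,"rz":0.1325}]' 0.15|grep -E "pos|wid|for"; cat > bl.py <<'E'
from h import *
from to import J,O
import sys
# dark bars: blobs, on-bench and in-bed estimates
for n in("top","scene"):
    im=optics.grab_frame(n).astype(int); m=((im.max(2)<45)).astype(np.uint8)
    nc,l,st,ce=cv2.connectedComponentsWithStats(m)
    for i in range(1,nc):
        if 200<st[i,4]<1500:
            px=np.argwhere(l==i)[:,::-1]
            for z in(.01,.022):
                W=onz(n,px,z); r=cv2.minAreaRect((W[:,:2]*1000).astype(np.float32))
                if 125<max(r[1])<185 and min(r[1])<45 and abs(r[0][1])<750:
                    j=J.T@(np.array([r[0][0]/1e3,r[0][1]/1e3,z])-O)*1e3
                    print(n,"z",z,np.round(ce[i]),"world",np.round(r[0],1),np.round(r[1]),round(r[2],1),"jig",np.round(j[:2],1))
E
python3 bl.py; python3 tow.py 531 -423 150 -100
```

```text
tool_pos: [0.5747, -0.1929, 0.1579]
contact_force: [0.7, 0.1, 0.4]
gripper_width: 0.577
grasp_force: 0.0
top z 0.01 [184. 211.] world [626.3  55.2] [155.  26.] 1.3 jig [ 2.8 42.7]
top z 0.022 [184. 211.] world [624.4  52.5] [154.  26.] 1.3 jig [ 0.9 40. ]
top z 0.01 [376. 250.] world [ 532.4 -422.1] [ 26. 155.] 80.0 jig [-102.7 -432.3]
top z 0.022 [376. 250.] world [ 531.5 -420. ] [ 26. 153.] 80.0 jig [-103.6 -430.1]
scene z 0.01 [307. 286.] world [ 525.7 -427.4] [ 33. 160.] 80.0 jig [-109.5 -437.3]
scene z 0.022 [307. 286.] world [ 515.6 -436.6] [ 32. 157.] 80.0 jig [-119.8 -446.4]
shift [-0.0021  0.2881  0.0099] after-turn [-0.004   0.2881  0.0101] turn [-0.0002 -0.0047 -0.0045]
```

```bash
python3 -m inch '[{"dx":-0.002,"dy":0.2875,"dz":0.02,"rx":0,"ry":0,"rz":-0.0045},{"dx":-0.002,"dy":0.2875,"dz":0.02,"rx":0,"ry":0,"rz":-0.0045},{"dx":-0.002,"dy":0.2875,"dz":0.02,"rx":0,"ry":0,"rz":-0.0045},{"dx":-0.002,"dy":0.2875,"dz":0.02,"rx":0,"ry":0,"rz":-0.0045},{"dx":-0.002,"dy":0.2875,"dz":0.02,"rx":0,"ry":0,"rz":-0.0045}]' 0.15|grep -E "pos|wid|for"; python3 -m inch '[{"dx":0,"dy":0,"dz":0.05,"rx":0,"ry":0,"rz":0},{"dx":0,"dy":0,"dz":0.1,"rx":0,"ry":0,"rz":0},{"dx":0,"dy":0,"dz":0.14,"rx":0,"ry":0,"rz":0},{"dx":0,"dy":0,"dz":0.14,"rx":0,"ry":0,"rz":0},{"dx":0,"dy":0,"dz":0.14,"rx":0,"ry":0,"rz":0}]' 0.15|grep -E "pos|wid|for"; python3 tow.py 531.5 -422 -31 -100; python3 bl.py
```

```text
tool_pos: [0.5331, -0.4197, 0.1404]
contact_force: [0.4, 0.7, -1.1]
gripper_width: 0.577
grasp_force: 0.0
tool_pos: [0.5347, -0.4165, 0.0286]
contact_force: [-0.2, -0.1, 0.3]
gripper_width: 0.572
grasp_force: 0.0
shift [-0.0032  0.0077  0.0744] after-turn [-0.0028  0.0075  0.0745] turn [-0.0021 -0.0035  0.0049]
top z 0.01 [184. 211.] world [626.3  55.4] [155.  26.] 1.2 jig [ 2.8 42.8]
top z 0.022 [184. 211.] world [624.4  52.6] [154.  26.] 1.2 jig [ 0.9 40.1]
scene z 0.01 [307. 286.] world [ 525.4 -427.3] [ 33. 159.] 80.0 jig [-109.8 -437.3]
scene z 0.022 [307. 286.] world [ 515.3 -436.6] [ 32. 157.] 80.0 jig [-120.1 -446.3]
```

```bash
python3 -m inch '[{"dx":-0.003,"dy":0.0077,"dz":0.02,"rx":0,"ry":0,"rz":0.005},{"dx":-0.003,"dy":0.0077,"dz":0.045,"rx":0,"ry":0,"rz":0.005},{"dx":-0.003,"dy":0.0077,"dz":0.06,"rx":0,"ry":0,"rz":0.005},{"dx":-0.003,"dy":0.0077,"dz":0.07,"rx":0,"ry":0,"rz":0.005},{"dx":-0.003,"dy":0.0077,"dz":0.0725,"rx":0,"ry":0,"rz":0.005}]' 0.15|grep -E "pos|wid|for"; python3 -m inch '[{"dx":0,"dy":0,"dz":0,"rx":0,"ry":0,"rz":0},{"dx":0,"dy":0,"dz":0,"rx":0,"ry":0,"rz":0},{"dx":0,"dy":0,"dz":0,"rx":0,"ry":0,"rz":0}]' 0.15|grep -E "pos|wid|for"; python3 tow.py 531.5 -422 -31 -100
```

```text
tool_pos: [0.5308, -0.4223, -0.031]
contact_force: [1.0, 0.6, -1.0]
gripper_width: 0.574
grasp_force: 0.0
tool_pos: [0.5319, -0.4232, -0.0288]
contact_force: [0.2, 0.0, -0.2]
gripper_width: 0.573
grasp_force: 0.0
shift [-0.0008 -0.0014  0.0028] after-turn [-0.0008 -0.0014  0.0028] turn [-0.0011 -0.0046 -0.0004]
```

```bash
python3 -m inch '[{"dx":0,"dy":0,"dz":0.002,"rx":0,"ry":0,"rz":0},{"dx":0,"dy":0,"dz":0.002,"rx":0,"ry":0,"rz":0},{"dx":0,"dy":0,"dz":0.002,"rx":0,"ry":0,"rz":0},{"dx":0,"dy":0,"dz":0.002,"rx":0,"ry":0,"rz":0},{"dx":0,"dy":0,"dz":0.002,"rx":0,"ry":0,"rz":0}]' -1|grep -E "pos|wid|for"; python3 tow.py 531.5 -422 -31 -100; python3 -m inch '[{"dx":0,"dy":0,"dz":-0.02,"rx":0,"ry":0,"rz":0},{"dx":0,"dy":0,"dz":-0.06,"rx":0,"ry":0,"rz":0},{"dx":0,"dy":0,"dz":-0.11,"rx":0,"ry":0,"rz":0},{"dx":0,"dy":0,"dz":-0.16,"rx":0,"ry":0,"rz":0},{"dx":0,"dy":0,"dz":-0.21,"rx":0,"ry":0,"rz":0}]' -1|grep -E "pos|wid|for"; python3 -m inch '[{"dx":0,"dy":0,"dz":-0.035,"rx":0,"ry":0,"rz":0},{"dx":0,"dy":0,"dz":-0.035,"rx":0,"ry":0,"rz":0}]' -1|grep -E "pos|wid|for"; python3 to.py 0 105 165 -90; python3 bl.py
```

```text
tool_pos: [0.5318, -0.4231, -0.0306]
contact_force: [-0.5, 0.6, 4.3]
gripper_width: 0.325
grasp_force: 59.7
shift [-0.0007 -0.0013  0.0005] after-turn [-0.0007 -0.0013  0.0005] turn [-0.0013 -0.0045 -0.0005]
tool_pos: [0.5298, -0.4224, 0.1382]
contact_force: [0.4, -0.5, 0.2]
gripper_width: 0.32
grasp_force: 59.2
tool_pos: [0.5323, -0.4251, 0.1718]
contact_force: [0.0, -0.3, -0.3]
gripper_width: 0.324
grasp_force: 59.3
shift [-0.008  -0.6874  0.0062] after-turn [ 0.1285 -0.6753  0.0086] turn [ 0.0031 -0.0091 -0.1331] jig now [-102.8236 -435.2215  171.8444]
top z 0.01 [184. 211.] world [626.3  55.2] [155.  26.] 1.3 jig [ 2.8 42.6]
top z 0.022 [184. 211.] world [624.4  52.5] [154.  26.] 1.3 jig [ 0.9 39.9]
```

```bash
python3 -m inch '[{"dx":-0.008,"dy":-0.6874,"dz":0,"rx":0,"ry":0,"rz":-0.1331},{"dx":-0.008,"dy":-0.6874,"dz":0,"rx":0,"ry":0,"rz":-0.1331},{"dx":-0.008,"dy":-0.6874,"dz":0,"rx":0,"ry":0,"rz":-0.1331},{"dx":-0.008,"dy":-0.6874,"dz":0,"rx":0,"ry":0,"rz":-0.1331},{"dx":-0.008,"dy":-0.6874,"dz":0,"rx":0,"ry":0,"rz":-0.1331}]' -1|grep -E "pos|wid|for"; python3 to.py 0 105 165 -90
```

```text
tool_pos: [0.5692, -0.1737, 0.1621]
contact_force: [1.0, -0.5, 0.2]
gripper_width: 0.321
grasp_force: 59.3
shift [ 0.0746 -0.3622 -0.0021] after-turn [ 0.0748 -0.3622 -0.0036] turn [-0.0026 -0.001  -0.0003] jig now [ -59.831  -184.7572  162.0849]
```

```bash
python3 -m inch '[{"dx":0.0746,"dy":-0.3622,"dz":-0.005,"rx":0,"ry":0,"rz":0},{"dx":0.0746,"dy":-0.3622,"dz":-0.005,"rx":0,"ry":0,"rz":0},{"dx":0.0746,"dy":-0.3622,"dz":-0.005,"rx":0,"ry":0,"rz":0},{"dx":0.0746,"dy":-0.3622,"dz":-0.005,"rx":0,"ry":0,"rz":0},{"dx":0.0746,"dy":-0.3622,"dz":-0.005,"rx":0,"ry":0,"rz":0}]' -1|grep -E "pos|wid|for"; python3 to.py 0 105 165 -90
```

```text
tool_pos: [0.6135, 0.0717, 0.1662]
contact_force: [0.8, -0.7, 0.2]
gripper_width: 0.322
grasp_force: 59.3
shift [ 0.0119 -0.0569  0.0016] after-turn [ 0.0119 -0.0569  0.0015] turn [-0.001  -0.0007 -0.    ] jig now [ -9.5222  59.4684 166.2166]
```

```bash
python3 -m inch '[{"dx":0.0119,"dy":-0.0569,"dz":0,"rx":0,"ry":0,"rz":0},{"dx":0.0119,"dy":-0.0569,"dz":0.02,"rx":0,"ry":0,"rz":0},{"dx":0.0119,"dy":-0.0569,"dz":0.08,"rx":0,"ry":0,"rz":0},{"dx":0.0119,"dy":-0.0569,"dz":0.13,"rx":0,"ry":0,"rz":0},{"dx":0.0119,"dy":-0.0569,"dz":0.17,"rx":0,"ry":0,"rz":0}]' -1|grep -E "pos|wid|for";python3 -m inch '[{"dx":0,"dy":0,"dz":0.01,"rx":0,"ry":0,"rz":0},{"dx":0,"dy":0,"dz":0.02,"rx":0,"ry":0,"rz":0},{"dx":0,"dy":0,"dz":0.02,"rx":0,"ry":0,"rz":0},{"dx":0,"dy":0,"dz":0.02,"rx":0,"ry":0,"rz":0}]' -1|grep -E "pos|wid|for"; python3 to.py 0 105 -18.5 -90
```

```text
tool_pos: [0.6206, 0.1148, 0.0274]
contact_force: [-0.8, 0.4, -0.8]
gripper_width: 0.324
grasp_force: 59.4
tool_pos: [0.626, 0.1155, 0.0193]
contact_force: [0.1, -0.4, -0.6]
gripper_width: 0.324
grasp_force: 59.4
shift [-0.0054 -0.0025  0.0471] after-turn [-0.005  -0.0025  0.0472] turn [-0.0011 -0.0059 -0.0002] jig now [  4.0245 102.9701  19.2504]
```

```bash
python3 -m inch '[{"dx":-0.0055,"dy":-0.0025,"dz":0.01,"rx":0,"ry":0,"rz":0},{"dx":-0.0055,"dy":-0.0025,"dz":0.02,"rx":0,"ry":0,"rz":0},{"dx":-0.0055,"dy":-0.0025,"dz":0.03,"rx":0,"ry":0,"rz":0},{"dx":-0.0055,"dy":-0.0025,"dz":0.038,"rx":0,"ry":0,"rz":0},{"dx":-0.0055,"dy":-0.0025,"dz":0.042,"rx":0,"ry":0,"rz":0}]' -1|grep -E "pos|wid|for";python3 -m inch '[{"dx":0,"dy":0,"dz":0.0,"rx":0,"ry":0,"rz":0},{"dx":0,"dy":0,"dz":0.002,"rx":0,"ry":0,"rz":0},{"dx":0,"dy":0,"dz":0.003,"rx":0,"ry":0,"rz":0},{"dx":0,"dy":0,"dz":0.003,"rx":0,"ry":0,"rz":0}]' -1|grep -E "pos|wid|for"; python3 to.py 0 105 -18.5 -90
```

```text
tool_pos: [0.6196, 0.1176, -0.0175]
contact_force: [-0.1, 0.3, -1.6]
gripper_width: 0.325
grasp_force: 59.4
tool_pos: [0.6206, 0.1176, -0.0184]
contact_force: [0.4, -0.4, -0.4]
gripper_width: 0.321
grasp_force: 59.4
shift [0.0017 0.0002 0.0001] after-turn [0.0017 0.0002 0.0001] turn [-0.001  -0.0042 -0.    ] jig now [ -1.3647 105.1586 -18.4192]
```

```bash
python3 -m inch '[{"dx":0.0012,"dy":0,"dz":0,"rx":0,"ry":0,"rz":0},{"dx":0.0012,"dy":0,"dz":0,"rx":0,"ry":0,"rz":0}]' -1|grep -E "pos|wid|for"; python3 -m inch '[{"dx":0,"dy":0,"dz":0,"rx":0,"ry":0,"rz":0},{"dx":0,"dy":0,"dz":0,"rx":0,"ry":0,"rz":0},{"dx":0,"dy":0,"dz":0,"rx":0,"ry":0,"rz":0}]' -0.04|grep -E "pos|wid|for"; python3 -m inch '[{"dx":0,"dy":0,"dz":-0.01,"rx":0,"ry":0,"rz":0},{"dx":0,"dy":0,"dz":-0.04,"rx":0,"ry":0,"rz":0},{"dx":0,"dy":0,"dz":-0.1,"rx":0,"ry":0,"rz":0},{"dx":0,"dy":0,"dz":-0.16,"rx":0,"ry":0,"rz":0},{"dx":0,"dy":0,"dz":-0.21,"rx":0,"ry":0,"rz":0}]' -0.04|grep -E "pos|wid|for"; python3 -m inch '[{"dx":-0.13,"dy":-0.23,"dz":-0.02,"rx":0,"ry":0,"rz":-1},{"dx":-0.13,"dy":-0.23,"dz":-0.02,"rx":0,"ry":0,"rz":-1},{"dx":-0.13,"dy":-0.23,"dz":-0.02,"rx":0,"ry":0,"rz":-1},{"dx":-0.13,"dy":-0.23,"dz":-0.02,"rx":0,"ry":0,"rz":-1},{"dx":-0.13,"dy":-0.23,"dz":-0.02,"rx":0,"ry":0,"rz":-1}]' 1 |grep -E "pos|wid|for"; python3 tow.py 512.4 304.5 150 1.4; python3 bl.py
```

```text
tool_pos: [0.6217, 0.1177, -0.0183]
contact_force: [0.8, 0.2, -1.1]
gripper_width: 0.325
grasp_force: 59.4
tool_pos: [0.6215, 0.1177, -0.0184]
contact_force: [0.2, -0.8, -0.1]
gripper_width: 0.483
grasp_force: 0.0
tool_pos: [0.621, 0.1174, 0.1532]
contact_force: [1.3, 0.9, -0.1]
gripper_width: 0.482
grasp_force: 0.0
tool_pos: [0.5095, 0.3025, 0.1666]
contact_force: [-0.8, -0.3, 0.5]
gripper_width: 0.997
grasp_force: 0.0
shift [0.0042 0.0007 0.0208] after-turn [0.0024 0.0037 0.0208] turn [ 0.0035 -0.0041 -0.5401]
top z 0.01 [157. 210.] world [630.8 126.6] [ 27. 157.] 88.4 jig [  9.1 113.9]
top z 0.022 [157. 210.] world [628.9 123.2] [ 27. 155.] 88.4 jig [  7.1 110.5]
top z 0.01 [184. 211.] world [626.3  55.1] [155.  27.] 1.1 jig [ 2.8 42.5]
top z 0.022 [184. 211.] world [624.4  52.3] [154.  27.] 1.1 jig [ 0.9 39.8]
scene z 0.01 [207. 188.] world [635.  134.3] [ 38. 162.] 89.0 jig [ 13.5 121.5]
scene z 0.022 [207. 188.] world [623.4 116.7] [ 37. 160.] 89.0 jig [  1.4 104.2]
scene z 0.01 [ 10. 255.] world [ 19.8 241.5] [ 39. 129.] 6.2 jig [-599.   243.7]
scene z 0.022 [ 10. 255.] world [ 17.2 222.4] [ 38. 127.] 6.2 jig [-602.   224.7]
```

```bash
python3 - <<'E'
from h import *
f=lambda i,k:cv2.resize(i,None,fx=k,fy=k,interpolation=cv2.INTER_CUBIC)
a=f(optics.grab_frame("top")[:,:,::-1][165:270,120:220],4); b=f(optics.grab_frame("scene")[:,:,::-1][145:250,165:265],4)
cv2.imwrite("pics/d.png",np.hstack([a,b]))
E
```

```text
(no output)
```

View pics/d.png

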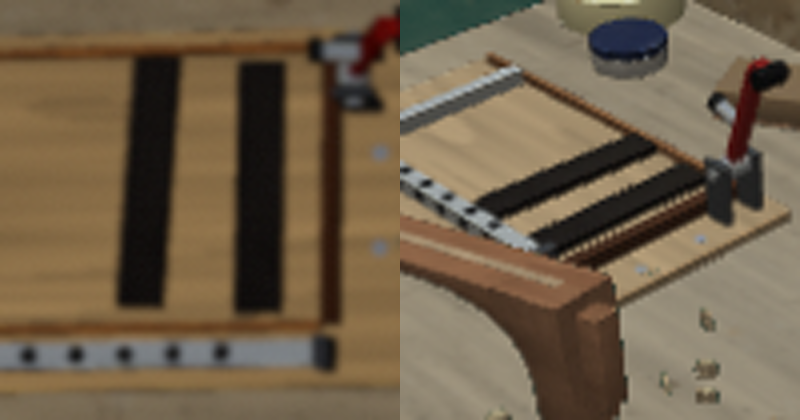

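Both blanks lie flat inside the strips. The second is skewed about 3° and a few mm toward the far strip, still in the bed, and the bar will square it. Now the sleeve.

```bash
python3 -m inch '[{"dx":0.0042,"dy":0.0007,"dz":0.02,"rx":0,"ry":0,"rz":-0.5401},{"dx":0.0042,"dy":0.0007,"dz":0.02,"rx":0,"ry":0,"rz":-0.5401},{"dx":0.0042,"dy":0.0007,"dz":0.02,"rx":0,"ry":0,"rz":-0.5401},{"dx":0.0042,"dy":0.0007,"dz":0.02,"rx":0,"ry":0,"rz":-0.5401},{"dx":0.0042,"dy":0.0007,"dz":0.02,"rx":0,"ry":0,"rz":-0.5401}]' 1 |grep -E "pos|wid|for";python3 -m inch '[{"dx":0,"dy":0,"dz":0,"rx":0,"ry":0,"rz":-0.04},{"dx":0,"dy":0,"dz":0.03,"rx":0,"ry":0,"rz":-0.04},{"dx":0,"dy":0,"dz":0.06,"rx":0,"ry":0,"rz":-0.04},{"dx":0,"dy":0,"dz":0.06,"rx":0,"ry":0,"rz":-0.04},{"dx":0,"dy":0,"dz":0.06,"rx":0,"ry":0,"rz":-0.04}]' 1 |grep -E "pos|wid|for"; python3 tow.py 512.4 304.5 12 1.4
```

```text
tool_pos: [0.5157, 0.299, 0.1489]
contact_force: [-0.0, 0.5, -0.7]
gripper_width: 0.998
grasp_force: 0.0
tool_pos: [0.5153, 0.2996, 0.1008]
contact_force: [-0.5, -0.6, 0.0]
gripper_width: 1.001
grasp_force: 0.0
shift [ 0.006  -0.0041  0.111 ] after-turn [ 0.0062 -0.0035  0.111 ] turn [ 0.0032 -0.0006 -0.0092]
```

```bash
python3 -m inch '[{"dx":0.006,"dy":-0.004,"dz":0.02,"rx":0,"ry":0,"rz":-0.009},{"dx":0.006,"dy":-0.004,"dz":0.05,"rx":0,"ry":0,"rz":-0.009},{"dx":0.006,"dy":-0.004,"dz":0.08,"rx":0,"ry":0,"rz":-0.009},{"dx":0.006,"dy":-0.004,"dz":0.1,"rx":0,"ry":0,"rz":-0.009},{"dx":0.006,"dy":-0.004,"dz":0.111,"rx":0,"ry":0,"rz":-0.009}]' 1 |grep -E "pos|wid|for";python3 -m inch '[{"dx":0,"dy":0,"dz":0,"rx":0,"ry":0,"rz":0},{"dx":0,"dy":0,"dz":0,"rx":0,"ry":0,"rz":0}]' 1 |grep -E "pos|wid|for"; python3 tow.py 512.4 304.5 12 1.4
```

```text
tool_pos: [0.5115, 0.3055, 0.0107]
contact_force: [-0.2, -0.5, -0.2]
gripper_width: 0.996
grasp_force: 0.0
tool_pos: [0.513, 0.3061, 0.0131]
contact_force: [-0.3, 0.6, -0.1]
gripper_width: 0.997
grasp_force: 0.0
shift [-0.002  -0.0008  0.0014] after-turn [-0.002  -0.0008  0.0014] turn [ 0.0049 -0.0014  0.0018]
```

```bash
python3 -m inch '[{"dx":0,"dy":0,"dz":0,"rx":0,"ry":0,"rz":0},{"dx":0,"dy":0,"dz":0,"rx":0,"ry":0,"rz":0},{"dx":0,"dy":0,"dz":0,"rx":0,"ry":0,"rz":0},{"dx":0,"dy":0,"dz":0,"rx":0,"ry":0,"rz":0},{"dx":0,"dy":0,"dz":0,"rx":0,"ry":0,"rz":0}]' -1 |grep -E "pos|wid|for";python3 -m inch '[{"dx":-0.01,"dy":0,"dz":0,"rx":0,"ry":0,"rz":0},{"dx":-0.03,"dy":0,"dz":0,"rx":0,"ry":0,"rz":0},{"dx":-0.05,"dy":0,"dz":0,"rx":0,"ry":0,"rz":0},{"dx":-0.07,"dy":0,"dz":0,"rx":0,"ry":0,"rz":0},{"dx":-0.09,"dy":0,"dz":0,"rx":0,"ry":0,"rz":0}]' -1 |grep -E "pos|wid|for"; python3 -m inch '[{"dx":-0.015,"dy":0,"dz":0,"rx":0,"ry":0,"rz":0},{"dx":-0.03,"dy":0,"dz":0,"rx":0,"ry":0,"rz":0},{"dx":-0.045,"dy":0,"dz":0,"rx":0,"ry":0,"rz":0},{"dx":-0.06,"dy":0,"dz":0,"rx":0,"ry":0,"rz":0},{"dx":-0.075,"dy":0,"dz":0,"rx":0,"ry":0,"rz":0}]' -1 |grep -E "pos|wid|for"; python3 tow.py 518 96 12 1.4; python3 bl.py|grep top
```

```text
tool_pos: [0.5122, 0.3059, 0.0132]
contact_force: [-2.5, -1.1, 5.0]
gripper_width: 0.41
grasp_force: 62.7
tool_pos: [0.5141, 0.2338, 0.0132]
contact_force: [-4.2, 3.6, 6.8]
gripper_width: 0.407
grasp_force: 62.9
tool_pos: [0.5156, 0.1737, 0.0132]
contact_force: [-4.4, 2.9, 8.1]
gripper_width: 0.41
grasp_force: 63.1
shift [-0.0971  0.0003  0.0012] after-turn [-0.0971  0.0006  0.0015] turn [ 0.0036 -0.0018  0.0017]
top z 0.01 [157. 209.] world [630.8 126.8] [ 27. 157.] 88.4 jig [  9.1 114.1]
top z 0.022 [157. 209.] world [628.9 123.3] [ 27. 155.] 88.4 jig [  7.1 110.7]
top z 0.01 [184. 211.] world [626.3  55.2] [155.  27.] 1.1 jig [ 2.8 42.7]
top z 0.022 [184. 211.] world [624.4  52.5] [154.  26.] 1.1 jig [ 0.9 40. ]
```

```bash
for i in 1; do python3 -m inch '[{"dx":-0.008,"dy":0,"dz":0,"rx":0,"ry":0,"rz":0},{"dx":-0.016,"dy":0,"dz":0,"rx":0,"ry":0,"rz":0},{"dx":-0.024,"dy":0,"dz":0,"rx":0,"ry":0,"rz":0},{"dx":-0.032,"dy":0,"dz":0,"rx":0,"ry":0,"rz":0},{"dx":-0.04,"dy":0,"dz":0,"rx":0,"ry":0,"rz":0}]' -1 |grep -E "pos|wid|for";done;python3 bl.py|grep top; python3 tow.py 518 96 12 1.4
```

```text
tool_pos: [0.5165, 0.1418, 0.0132]
contact_force: [-4.6, 2.9, 8.7]
gripper_width: 0.41
grasp_force: 63.2
top z 0.01 [163. 210.] world [631.  111.7] [157.  28.] 2.7 jig [ 8.9 99.1]
top z 0.022 [163. 210.] world [629.1 108.4] [155.  28.] 2.7 jig [ 7.  95.8]
top z 0.01 [184. 212.] world [626.3  55.4] [155.  26.] 1.1 jig [ 2.8 42.9]
top z 0.022 [184. 212.] world [624.4  52.7] [154.  26.] 1.1 jig [ 0.9 40.2]
shift [-0.0561  0.0003  0.0015] after-turn [-0.0561  0.0005  0.0015] turn [ 0.0035 -0.0006  0.0014]
```

```bash
python3 -m inch '[{"dx":-0.008,"dy":0,"dz":0,"rx":0,"ry":0,"rz":0},{"dx":-0.016,"dy":0,"dz":0,"rx":0,"ry":0,"rz":0},{"dx":-0.024,"dy":0,"dz":0,"rx":0,"ry":0,"rz":0},{"dx":-0.032,"dy":0,"dz":0,"rx":0,"ry":0,"rz":0},{"dx":-0.04,"dy":0,"dz":0,"rx":0,"ry":0,"rz":0}]' -1 |grep -E "pos|wid|for"; for i in 1 2 3; do python3 -m inch '[{"dx":-0.002,"dy":0,"dz":0,"rx":0,"ry":0,"rz":0},{"dx":-0.005,"dy":0,"dz":0,"rx":0,"ry":0,"rz":0},{"dx":-0.005,"dy":0,"dz":0,"rx":0,"ry":0,"rz":0}]' -1 |grep -E "pos|for"; done; python3 bl.py|grep top
```

```text
tool_pos: [0.5173, 0.1098, 0.0132]
contact_force: [-6.3, 3.4, 9.1]
gripper_width: 0.41
grasp_force: 63.3
tool_pos: [0.5174, 0.1054, 0.0132]
contact_force: [-6.4, 0.6, 8.8]
grasp_force: 63.4
tool_pos: [0.5175, 0.1016, 0.0132]
contact_force: [-5.6, 1.4, 9.6]
grasp_force: 63.4
tool_pos: [0.5177, 0.0976, 0.0132]
contact_force: [-5.6, 1.8, 8.7]
grasp_force: 63.4
```

```bash
for i in 1 2 3 4; do python3 -m inch '[{"dx":-0.001,"dy":0,"dz":0,"rx":0,"ry":0,"rz":0},{"dx":-0.0018,"dy":0,"dz":0,"rx":0,"ry":0,"rz":0},{"dx":-0.0018,"dy":0,"dz":0,"rx":0,"ry":0,"rz":0}]' -1 |grep -E "pos|contact"; done
```

```text
tool_pos: [0.5177, 0.0964, 0.0132]
contact_force: [-5.6, 2.3, 9.4]
tool_pos: [0.5177, 0.0949, 0.0132]
contact_force: [-5.8, 1.8, 9.6]
tool_pos: [0.5178, 0.0935, 0.0132]
contact_force: [-5.8, 1.6, 10.0]
tool_pos: [0.5178, 0.0925, 0.0132]
contact_force: [-5.0, 2.4, 8.7]
```

```bash
for i in 1 2; do python3 -m inch '[{"dx":-0.001,"dy":0,"dz":0,"rx":0,"ry":0,"rz":0},{"dx":-0.0018,"dy":0,"dz":0,"rx":0,"ry":0,"rz":0},{"dx":-0.0018,"dy":0,"dz":0,"rx":0,"ry":0,"rz":0}]' -1 |grep -E "pos|contact"; done
```

```text
tool_pos: [0.5178, 0.0926, 0.0132]
contact_force: [-5.4, 9.5, 9.2]
tool_pos: [0.5178, 0.0927, 0.0132]
contact_force: [-4.7, 15.5, 8.0]
```

```bash
python3 -m inch '[{"dx":0.004,"dy":0,"dz":0,"rx":0,"ry":0,"rz":0},{"dx":0.0076,"dy":0,"dz":0,"rx":0,"ry":0,"rz":0},{"dx":0.0076,"dy":0,"dz":0,"rx":0,"ry":0,"rz":0},{"dx":0.0076,"dy":0,"dz":0,"rx":0,"ry":0,"rz":0}]' -1 |grep -E "pos|contact"
```

```text
tool_pos: [0.5177, 0.0949, 0.0132]
contact_force: [-6.0, 0.7, 10.8]
```

```bash
python3 -m inch '[{"dx":0.0008,"dy":0,"dz":0,"rx":0,"ry":0,"rz":0},{"dx":0.0008,"dy":0,"dz":0,"rx":0,"ry":0,"rz":0}]' -1 |grep -E "pos|contact"; python3 -m inch '[{"dx":0,"dy":0,"dz":0,"rx":0,"ry":0,"rz":0},{"dx":0,"dy":0,"dz":0,"rx":0,"ry":0,"rz":0},{"dx":0,"dy":0,"dz":0,"rx":0,"ry":0,"rz":0},{"dx":0,"dy":0,"dz":0,"rx":0,"ry":0,"rz":0},{"dx":0,"dy":0,"dz":-0.01,"rx":0,"ry":0,"rz":0}]' 1 |grep -E "pos|contact";python3 -m inch '[{"dx":0,"dy":0,"dz":-0.05,"rx":0,"ry":0,"rz":0},{"dx":0,"dy":0,"dz":-0.11,"rx":0,"ry":0,"rz":0},{"dx":0,"dy":0,"dz":-0.17,"rx":0,"ry":0,"rz":0},{"dx":0,"dy":0,"dz":-0.22,"rx":0,"ry":0,"rz":0},{"dx":0,"dy":0,"dz":-0.22,"rx":0,"ry":0,"rz":0}]' 1| grep -E "pos|cont"; python3 tow.py 691 -56.5 200 1.4; python3 bl.py|grep top
```

```text
tool_pos: [0.5177, 0.095, 0.0132]
contact_force: [-5.8, -1.6, 10.3]
tool_pos: [0.517, 0.0957, 0.0191]
contact_force: [0.8, 0.0, -0.1]
tool_pos: [0.5213, 0.0958, 0.2051]
contact_force: [0.2, -1.1, -0.1]
shift [-0.1961  0.2067  0.0104] after-turn [-0.1955  0.2074  0.0064] turn [ 0.014  -0.0011  0.0019]
```

Moving over to the knob, with a final check of the jig state.

```bash
python3 -m inch '[{"dx":-0.1961,"dy":0.2067,"dz":0.0,"rx":0.014,"ry":0,"rz":0.002},{"dx":-0.1961,"dy":0.2067,"dz":0.0,"rx":0.014,"ry":0,"rz":0.002},{"dx":-0.1961,"dy":0.2067,"dz":0.0,"rx":0.014,"ry":0,"rz":0.002},{"dx":-0.1961,"dy":0.2067,"dz":0.0,"rx":0.014,"ry":0,"rz":0.002},{"dx":-0.1961,"dy":0.2067,"dz":0.0,"rx":0.014,"ry":0,"rz":0.002}]' 1| grep -E "pos|cont";python3 -m inch '[{"dx":0,"dy":0,"dz":0,"rx":0,"ry":0,"rz":0},{"dx":0,"dy":0,"dz":0,"rx":0,"ry":0,"rz":0}]' 1| grep -E "pos|cont"; python3 tow.py 691 -56.5 104.4 1.4; python3 - <<'E'
from h import *
f=lambda i,k:cv2.resize(i,None,fx=k,fy=k,interpolation=cv2.INTER_CUBIC)
a=f(optics.grab_frame("top")[:,:,::-1][165:270,120:220],4); b=f(optics.grab_frame("scene")[:,:,::-1][125:230,165:265],4)
cv2.imwrite("pics/e.png",np.hstack([a,b])); print(proj("scene",[.691,-.0565,.234]))
E
```

```text
tool_pos: [0.687, -0.0594, 0.1933]
contact_force: [-0.4, -0.0, 0.8]
tool_pos: [0.6852, -0.0567, 0.194]
contact_force: [0.3, 0.4, 0.5]
shift [-0.0002  0.0094  0.1119] after-turn [0.0001 0.0072 0.112 ] turn [-0.0129 -0.0019 -0.0006]
[[255.65424171 137.42672392]]
```

View pics/e.png

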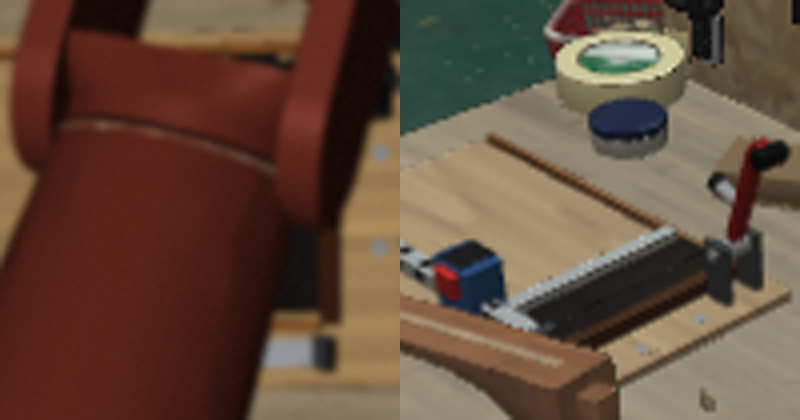

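The blanks lie closed up side by side between bar and fence, and the red button is out at scene crop (447,283). Descend on the knob.

```bash
python3 -m inch '[{"dx":0,"dy":0.0065,"dz":0,"rx":-0.013,"ry":0,"rz":0},{"dx":0,"dy":0.0065,"dz":0.02,"rx":-0.013,"ry":0,"rz":0},{"dx":0,"dy":0.0065,"dz":0.05,"rx":-0.013,"ry":0,"rz":0},{"dx":0,"dy":0.0065,"dz":0.08,"rx":-0.013,"ry":0,"rz":0},{"dx":0,"dy":0.0065,"dz":0.1,"rx":-0.013,"ry":0,"rz":0}]' 1| grep -E "pos|cont";python3 -m inch '[{"dx":0,"dy":0,"dz":0.006,"rx":0,"ry":0,"rz":0},{"dx":0,"dy":0,"dz":0.011,"rx":0,"ry":0,"rz":0},{"dx":0,"dy":0,"dz":0.011,"rx":0,"ry":0,"rz":0}]' 1| grep -E "pos|cont"; python3 tow.py 691.5 -56.5 104.4 1.4
```

```text
tool_pos: [0.6886, -0.0557, 0.1134]
contact_force: [0.0, 0.0, -0.5]
tool_pos: [0.6908, -0.0565, 0.1083]
contact_force: [0.2, 0.1, -0.0]
shift [0.     0.0009 0.0048] after-turn [0.     0.0009 0.0048] turn [ 0.0035 -0.0009 -0.0001]
```

```bash
python3 -m inch '[{"dx":0,"dy":0.001,"dz":0.004,"rx":0,"ry":0,"rz":0},{"dx":0,"dy":0.001,"dz":0.004,"rx":0,"ry":0,"rz":0},{"dx":0,"dy":0.001,"dz":0.004,"rx":0,"ry":0,"rz":0},{"dx":0,"dy":0.001,"dz":0.004,"rx":0,"ry":0,"rz":0},{"dx":0,"dy":0.001,"dz":0.004,"rx":0,"ry":0,"rz":0}]' -1|grep -E "pos|for|wid";python3 -m inch '[{"dx":0,"dy":0,"dz":0,"rx":0,"ry":0,"rz":0},{"dx":0,"dy":0,"dz":0,"rx":0,"ry":0,"rz":0},{"dx":0,"dy":0,"dz":0,"rx":0,"ry":0,"rz":0}]' -1| grep -E "pos|for|wid"
```

```text
tool_pos: [0.6927, -0.0566, 0.1056]
contact_force: [4.1, 0.2, -0.3]
gripper_width: 0.287
grasp_force: 61.6
tool_pos: [0.6927, -0.0566, 0.1056]
contact_force: [5.2, 0.9, -0.9]
gripper_width: 0.287
grasp_force: 61.6
```

```bash
python3 -m inch '[{"dx":0.0247,"dy":0,"dz":-0.0093,"rx":0,"ry":0,"rz":0},{"dx":0.0509,"dy":0,"dz":-0.0135,"rx":0,"ry":0,"rz":0},{"dx":0.0774,"dy":0,"dz":-0.0124,"rx":0,"ry":0,"rz":0},{"dx":0.103,"dy":-0.001,"dz":-0.0061,"rx":0,"ry":0,"rz":0},{"dx":0.127,"dy":-0.001,"dz":0.0051,"rx":0,"ry":0,"rz":0}]' -1|grep -E "pos|for|wid"; python3 to.py 65 31 157
```

```text
tool_pos: [0.6903, 0.0442, 0.104]
contact_force: [3.4, -2.6, 4.8]
gripper_width: 0.283
grasp_force: 58.6
shift [ 0.0011 -0.0013 -0.0663] after-turn [ 0.0012 -0.002  -0.0663] turn [ 0.0069  0.0013 -0.0003] jig now [ 66.5656  30.0574 103.9696]
```

```bash
python3 -m inch '[{"dx":0.0211,"dy":0,"dz":0.0159,"rx":0,"ry":0,"rz":0},{"dx":0.0389,"dy":0,"dz":0.0355,"rx":0,"ry":0,"rz":0},{"dx":0.0523,"dy":0,"dz":0.0584,"rx":0,"ry":0,"rz":0},{"dx":0.0591,"dy":-0.001,"dz":0.077,"rx":0,"ry":0,"rz":0},{"dx":0.0621,"dy":-0.001,"dz":0.0899,"rx":0,"ry":0,"rz":0}]' -1|grep -E "pos|for|wid"; for i in 1 2; do python3 -m inch '[{"dx":0.0002,"dy":0,"dz":0.0015,"rx":0,"ry":0,"rz":0},{"dx":0.0004,"dy":0,"dz":0.003,"rx":0,"ry":0,"rz":0},{"dx":0.0004,"dy":0,"dz":0.003,"rx":0,"ry":0,"rz":0}]' -1|grep -E "pos|for|wid"; done
```

```text
tool_pos: [0.6891, 0.0993, 0.0322]
contact_force: [-1.5, 9.2, 8.7]
gripper_width: 0.285
grasp_force: 84.4
tool_pos: [0.6891, 0.0993, 0.0302]
contact_force: [1.5, 12.1, 9.2]
gripper_width: 0.285
grasp_force: 87.6
tool_pos: [0.689, 0.0997, 0.028]
contact_force: [1.7, 13.1, 8.2]
gripper_width: 0.287
grasp_force: 89.2
```

```bash
for i in 1 2 3; do python3 -m inch '[{"dx":0.0006,"dy":0,"dz":0.0015,"rx":0,"ry":0,"rz":0},{"dx":0.001,"dy":0,"dz":0.003,"rx":0,"ry":0,"rz":0},{"dx":0.001,"dy":0,"dz":0.003,"rx":0,"ry":0,"rz":0}]' -1|grep -E "pos|cont"; done
```

```text
tool_pos: [0.6891, 0.1001, 0.0255]
contact_force: [1.6, 11.5, 9.0]
tool_pos: [0.689, 0.1003, 0.0228]
contact_force: [1.5, 10.2, 8.1]
tool_pos: [0.6889, 0.1006, 0.0203]
contact_force: [2.6, 8.9, 6.4]
```

```bash
for i in 1 2 3; do python3 -m inch '[{"dx":0,"dy":0,"dz":0.0015,"rx":0,"ry":0,"rz":0},{"dx":0,"dy":0,"dz":0.003,"rx":0,"ry":0,"rz":0},{"dx":0,"dy":0,"dz":0.003,"rx":0,"ry":0,"rz":0}]' -1|grep -E "pos|cont"; done; python3 - <<'E'
from h import *
for n,nm in(("scene","lever_knob"),("top","lever_knob"),("scene","lever")):
    print(n,[(round(d["confidence"],2),np.round(d["bbox"],1).tolist()) for d in nets.boxes_of(n,nm)[:3]])
from to import J,O
for j in(-.12,0,.1,.2):
    a=j+.1326; print(j,proj("scene",O+J@np.array([.065,-.026+.106*np.cos(a),.056+.106*np.sin(a)])),proj("top",O+J@np.array([.065,-.026+.106*np.cos(a),.056+.106*np.sin(a)])))
E
```

```text
tool_pos: [0.689, 0.1008, 0.018]
contact_force: [1.4, 8.6, 8.4]
tool_pos: [0.689, 0.1008, 0.0154]
contact_force: [2.4, 9.8, 6.4]
tool_pos: [0.689, 0.1012, 0.0134]
contact_force: [1.2, 10.8, 8.5]
scene [(0.73, [253.4, 173.9, 18.5, 25.6]), (0.44, [326.9, 232.4, 38.0, 23.1]), (0.25, [203.9, 192.9, 59.0, 26.4])]
top []
scene [(0.15, [219.2, 197.0, 44.0, 18.0])]
-0.12 [[226.2492 174.2173]] [[165.6418 183.2738]]
0 [[226.1658 170.8551]] [[164.6756 182.1575]]
0.1 [[226.3291 168.1865]] [[164.344  181.2102]]
0.2 [[226.7054 165.6665]] [[164.4593 180.2576]]
```

```bash
python3 - <<'E'
from h import *
for n,(x0,y0,x1,y1) in(("scene",(205,130,275,210)),("top",(140,160,235,200))):
    im=optics.grab_frame(n).astype(int)[y0:y1,x0:x1]; m=(im[:,:,0]>70)&(im[:,:,0]>3*im[:,:,1])&(im[:,:,0]>3*im[:,:,2])
    p=np.argwhere(m)[:,::-1]+[x0,y0]; print(n,len(p)); 
    for c in range(x0,x1,3):
        q=p[(p[:,0]>=c)&(p[:,0]<c+3)]
        if len(q): print(c,q[:,1].min(),q[:,1].max(),len(q))
E
```

```text
scene 79
205 130 132 5
208 130 132 3
223 174 174 1
226 173 176 9
229 173 178 13
232 175 179 12
235 177 181 12
238 179 183 12
241 180 183 10
244 182 183 2
top 227
167 179 184 11
170 179 184 18
173 179 184 18
176 179 185 20
179 179 185 21
182 179 185 21
185 179 184 18
188 179 184 18
191 179 185 20
194 179 184 17
197 179 184 17
200 178 185 22
203 179 184 6
```

```bash
cat > red.py <<'E'
from h import *
def red(im,box):
    x0,y0,x1,y1=box; i=im.astype(int)[y0:y1,x0:x1]; m=(i[:,:,0]>70)&(i[:,:,0]>3*i[:,:,1])&(i[:,:,0]>3*i[:,:,2])
    p=np.argwhere(m)[:,::-1]+[x0,y0]; return [(c,round(p[(p[:,0]>=c)&(p[:,0]<c+3)][:,1].mean(),1)) for c in range(x0,x1,3) if ((p[:,0]>=c)&(p[:,0]<c+3)).sum()>3]
B=dict(scene=(217,140,262,210),top=(158,165,210,200))
if __name__=="__main__":
    for n in B:
        print(n,"start",red(cv2.imread(f"pics/{n}0.png")[:,:,::-1],B[n])); print(n,"now",red(optics.grab_frame(n),B[n]))
E
python3 red.py; python3 -m inch '[{"dx":0,"dy":0,"dz":0.0015,"rx":0,"ry":0,"rz":0},{"dx":0,"dy":0,"dz":0.003,"rx":0,"ry":0,"rz":0},{"dx":0,"dy":0,"dz":0.003,"rx":0,"ry":0,"rz":0}]' -1|grep -E "pos|cont|wid|for"
```

```text
scene start [(226, np.float64(178.7)), (229, np.float64(179.2)), (232, np.float64(180.4)), (235, np.float64(181.5)), (238, np.float64(182.5)), (241, np.float64(182.6))]
scene now [(226, np.float64(174.3)), (229, np.float64(175.6)), (232, np.float64(177.2)), (235, np.float64(179.0)), (238, np.float64(180.8)), (241, np.float64(181.8))]
top start [(170, np.float64(183.0)), (173, np.float64(183.0)), (176, np.float64(183.0)), (179, np.float64(183.0)), (182, np.float64(183.0)), (185, np.float64(183.0)), (188, np.float64(182.5)), (191, np.float64(182.4)), (194, np.float64(182.5)), (197, np.float64(182.5)), (200, np.float64(181.5)), (203, np.float64(181.0))]
top now [(167, np.float64(181.7)), (170, np.float64(181.6)), (173, np.float64(181.5)), (176, np.float64(181.8)), (179, np.float64(182.0)), (182, np.float64(182.0)), (185, np.float64(181.5)), (188, np.float64(181.5)), (191, np.float64(181.8)), (194, np.float64(181.8)), (197, np.float64(181.6)), (200, np.float64(181.5)), (203, np.float64(181.5))]
tool_pos: [0.689, 0.101, 0.0106]
contact_force: [2.1, 10.8, 6.4]
gripper_width: 0.286
grasp_force: 101.1
```

The lever is down and resting at about joint 0; the pads are just slipping down the knob. Release and withdraw.

```bash
python3 -m inch '[{"dx":0,"dy":0,"dz":0,"rx":0,"ry":0,"rz":0},{"dx":0,"dy":0,"dz":0,"rx":0,"ry":0,"rz":0},{"dx":0,"dy":0,"dz":0,"rx":0,"ry":0,"rz":0},{"dx":0,"dy":0,"dz":0,"rx":0,"ry":0,"rz":0},{"dx":0,"dy":0,"dz":-0.01,"rx":0,"ry":0,"rz":0}]' 1|grep -E "pos|cont|wid"; python3 -m inch '[{"dx":0,"dy":0,"dz":-0.03,"rx":0,"ry":0,"rz":0},{"dx":0,"dy":0,"dz":-0.08,"rx":0,"ry":0,"rz":0},{"dx":0,"dy":0,"dz":-0.14,"rx":0,"ry":0,"rz":0},{"dx":0.05,"dy":0,"dz":-0.2,"rx":0,"ry":0,"rz":0},{"dx":0.1,"dy":0,"dz":-0.22,"rx":0,"ry":0,"rz":0}]' 1|grep -E "pos|cont|wid"; python3 -m inch '[{"dx":0.3,"dy":-0.2,"dz":0,"rx":0,"ry":0,"rz":0},{"dx":0.3,"dy":-0.2,"dz":0,"rx":0,"ry":0,"rz":0},{"dx":0.3,"dy":-0.2,"dz":0,"rx":0,"ry":0,"rz":0},{"dx":0.3,"dy":-0.2,"dz":0,"rx":0,"ry":0,"rz":0},{"dx":0.3,"dy":-0.2,"dz":0,"rx":0,"ry":0,"rz":0}]' 1|grep -E "pos|cont|wid"; python3 red.py |grep now; python3 - <<'E'
from h import *
from to import J,O
im=optics.grab_frame("top"); 
# profile along jig y at several jig x, bed-level top z=22
for x in(-60,-30,0,30):
    ys=np.arange(-15,95,2.5); uv=proj("top",np.array([O+J@np.array([x,y,22])*[1,1,1]/1 if 0 else O+J@(np.array([x,y,22])/1e3) for y in ys]))
    v=cv2.remap(im.max(2),uv[:,:1].astype(np.float32),uv[:,1:].astype(np.float32),cv2.INTER_LINEAR).ravel(); print(x,v.tolist())
print(nets.boxes_of("top","yellow_bottle")[:1],nets.boxes_of("top","dowel")[:1])
# ends of blanks along x at y=15 and 45
for y in(15,45):
    xs=np.arange(-95,96,5); uv=proj("top",np.array([O+J@(np.array([x,y,22])/1e3) for x in xs])); v=cv2.remap(im.max(2),uv[:,:1].astype(np.float32),uv[:,1:].astype(np.float32),cv2.INTER_LINEAR).ravel(); print("y",y,v.tolist())
E
```

```text
tool_pos: [0.6847, 0.0974, 0.0135]
contact_force: [-0.2, 0.9, -0.5]
gripper_width: 0.995
tool_pos: [0.6858, 0.1726, 0.1952]
contact_force: [1.1, 0.7, 0.7]
gripper_width: 1.0
tool_pos: [0.5388, 0.3796, 0.1897]
contact_force: [-0.3, 0.6, -0.1]
gripper_width: 1.004
scene now [(226, np.float64(175.3)), (229, np.float64(176.8)), (232, np.float64(178.2)), (235, np.float64(179.8)), (238, np.float64(181.2)), (241, np.float64(182.1))]
top now [(167, np.float64(182.0)), (170, np.float64(182.0)), (173, np.float64(182.0)), (176, np.float64(182.2)), (179, np.float64(182.3)), (182, np.float64(182.0)), (185, np.float64(181.7)), (188, np.float64(181.5)), (191, np.float64(181.5)), (194, np.float64(181.5)), (197, np.float64(181.5)), (200, np.float64(181.5)), (203, np.float64(181.5))]
-60 [129, 101, 64, 47, 43, 43, 39, 29, 21, 19, 17, 18, 18, 17, 17, 16, 16, 16, 16, 17, 19, 17, 18, 18, 17, 16, 16, 16, 16, 24, 39, 55, 78, 110, 127, 131, 129, 122, 126, 137, 143, 144, 144, 145]
-30 [134, 107, 69, 47, 45, 45, 41, 32, 23, 18, 17, 16, 18, 18, 18, 18, 18, 18, 17, 17, 17, 17, 17, 17, 16, 16, 16, 16, 19, 31, 48
[... 201 characters left out ...]
122, 131, 132, 130, 128, 132, 134, 135, 134, 134, 135]
30 [121, 96, 64, 48, 48, 48, 42, 32, 24, 20, 19, 18, 18, 18, 19, 18, 17, 18, 19, 21, 20, 20, 19, 20, 20, 20, 19, 19, 18, 25, 44, 63, 82, 116, 131, 134, 131, 127, 130, 132, 134, 134, 134, 133]
[{'bbox': [267.1, 153.4, 26.6, 29.6], 'confidence': 0.87}] [{'bbox': [329.4, 172.2, 52.3, 10.7], 'confidence': 0.7}]
y 15 [126, 119, 107, 95, 31, 16, 17, 18, 18, 18, 17, 15, 18, 18, 19, 18, 18, 20, 19, 18, 18, 19, 19, 19, 18, 18, 19, 19, 20, 19, 19, 17, 43, 94, 105, 106, 96, 99, 126]
y 45 [125, 107, 99, 122, 109, 34, 16, 17, 16, 17, 17, 16, 15, 16, 17, 18, 18, 18, 18, 19, 19, 19, 19, 19, 19, 20, 19, 19, 20, 20, 20, 19, 45, 98, 103, 96, 71, 106, 126]
```

```bash
python3 - <<'E'
from h import *
def cnt(im,b):
    x0,y0,x1,y1=b; i=im.astype(int)[y0:y1,x0:x1]; m=(i[:,:,0]>90)&(i[:,:,0]>2.5*i[:,:,1])&(i[:,:,0]>2.5*i[:,:,2]); p=np.argwhere(m)[:,::-1]+[x0,y0]
    bl=(i[:,:,2]>70)&(i[:,:,2]>1.8*i[:,:,0]); q=np.argwhere(bl)[:,::-1]+[x0,y0]
    return len(p),p.min(0),p.max(0),p.mean(0).round(1),"blue",len(q),q.mean(0).round(1),q.min(0),q.max(0)
for n,b0,b1 in(("top",(110,235,170,275),(130,235,190,275)),("scene",(150,170,190,210),(155,170,200,215))):
    print(n,cnt(cv2.imread(f"pics/{n}0.png")[:,:,::-1],b0)); print(n,cnt(optics.grab_frame(n),b1))
from to import J,O
for y0,op in((.1427,.12),(.0856,.063)):   # sleeve centre: button face corner predictions, out (131) vs pressed 4.5 (126.5)
    for bx in(-.131,-.1265): print(op,bx,[proj("top",O+J@np.array([bx,y0,z]))[0].round(1).tolist() for z in(.07,.048)])
E
```

```text
top (29, array([131, 260]), array([141, 262]), array([135.7, 261. ]), 'blue', 60, array([137.8, 252.8]), array([127, 246]), array([144, 259]))
top (32, array([155, 260]), array([165, 262]), array([160.2, 261. ]), 'blue', 70, array([160.7, 252.4]), array([151, 246]), array([168, 259]))
scene (21, array([163, 185]), array([167, 190]), array([164.7, 187.3]), 'blue', 25, array([171.4, 184.2]), array([163, 181]), array([177, 187]))
scene (26, array([174, 191]), array([178, 197]), array([175.6, 194.2]), 'blue', 28, array([183.2, 190.8]), array([174, 187]), array([189, 193]))
0.12 -0.131 [[136.6, 264.0], [139.4, 264.4]]
0.12 -0.1265 [[136.6, 262.1], [139.5, 262.6]]
0.063 -0.131 [[160.2, 263.8], [162.6, 264.2]]
0.063 -0.1265 [[160.2, 261.9], [162.7, 262.3]]
```

```bash
python3 -c "
from plant import ticket
print(ticket.job_done())"
```

```text
the job is handed in; nothing more can be done
None
```

The job is handed in: both black blanks lie flat and closed up against the fence, the stop is at the two-blank hole, and the lever is down with its foot at about joint 0 on the fence-side blank. The stop's click was read from position and the protruding button in the picture, not tested by pushing, and the bottle and offcut are where they started.

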